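# Clear a car's off-cuts down the chute into its dish

## Robot

A 6-joint arm with a two-finger parallel gripper is mounted at the origin on the work surface. World frame = base frame: x ahead of the robot, y to its left, z up, the work surface at z = 0. Lengths are in m, angles in rad, forces in N, time in s.
With the tool pointing down it reaches from about 0.4 to 0.825 m from the base axis. Payload 7 kg.
Tool frame: the origin (TCP) lies between the finger pads; the fingertips stand 22 mm ahead of it and the grasp point (between the pads) lies 3 mm ahead of it; z points along the fingers, y is the direction in which the jaws open and shut (so a half turn about z gives the same grasp; the last joint's range is limited). The gripper opens to 88 mm and grips with 3 to 60 N. Pads are 19 mm wide; open, the fingers measure 130 mm over their backs; the gripper's body (78 mm by 193 mm) begins 47 mm behind the grasp point.
Start: joints at [1.463, 0.359, 0.012, 0, -1.224, -0.288], TCP at [0.26, 0.623, 0.249] pointing down, gripper open.
Joint ranges: [-3.07, 3.07], [-1.43, 2.12], [-1.02, 1.25], [-3.03, 1.67], [-3.05, -0], [-3.03, 3.03]. Speed limits (rad/s): [2.39, 2.39, 3.01, 3.14, 3.14, 3.14].

## Interface

Orientations are given as [roll, pitch, yaw] about the fixed x, y, z axes, in that order (R = Rz(yaw) Ry(pitch) Rx(roll)).
In Python, from station import arm, optics gives the robot as it stands. The module is installed in compiled form; this text tells all that it offers.
- The arm moves only by the tool jog_arm, never from a script. Its argument "motion" is a list that holds one entry, the list of rows, each a list of 7 numbers: the shift along the tool's x, y, z in m, then the turn, a rotation vector about the tool's x, y, z in degrees, then the finger opening in m, from 0 to 0.0876. In form: [[[x, y, z, rx, ry, rz, grip], ...]]. A call has 1 to 8 rows; each row is the pose to reach, as a shift and turn from the pose measured when the call began, along the tool's axes at that moment; what a row does not reach only later rows make up. A row lasts 1/10 s, in which the tool goes at most 50 mm and 8.59 degrees, less where a joint would pass 70% of its speed; a pose out of reach is approached as far as the arm can. A call with a gripper value outside its range is refused whole. The fingers move at their own pace and stop on an object; "newtons" is the grip in N (left out, the last holds). Time passes only in rows, so rows that repeat a pose let the fingers close. It gives the time, the measured TCP pose, the force and the opening at its end, in the units of the state.
- arm.get_state(): the state, without advancing time (a new reading comes with each control period).
- optics.grab_frame(name): name is "side" or "top" or "wrist"; returns the picture (384x512x3 uint8, red, green, blue); there is no depth.
- optics.camera_model(name): a dict with "mtx" (3x3 intrinsics, pixels), "R" (3x3) and "t" (3): a world point X has camera coordinates R X + t; the wrist camera has in their place "mount" (4x4, takes a point from camera to tool coordinates, whose origin is the TCP and whose axes are the flange's). Camera axes: x right, y down, z forward; pixel columns grow to the right and rows downward; lengths in m; the calibration is good to about 2 mm. A picture is of the moment at which its call begins: read the wrist's pose just before it. camera_model takes no time and is no camera call.
- arm.job_done(): hands the job in, once; it reports no verdict.
The state is a dict: "t": time; "q": joint angles; "qd": joint speeds; "joint_efforts": joint torques, N m; "eef_pos": TCP position; "ee_rot": TCP orientation; "force": force on the tool from outside, world axes, zero at the start; "moment": the same for the moment, N m; "width": finger opening in m.
Only numpy, scipy, OpenCV 4.12 (cv2) and the standard library are available. Lean on these libraries where they do the work, as an engineer would, in place of code of your own. Each camera call takes 0.05 s, during which the arm holds its last target.

## Task

Clear up after trimming the car that stands on the white work mat: with the scraper block, sweep every black off-cut from the raised white board into the chute while its gate is down, and stand the scraper back on its grey mat. Take the dish of the same colour as that car by its handle, hold it under the end of the chute and raise it so that its rim lifts the blue gate bar and all the off-cuts slide into the dish. Then lower it so that the gate shuts, and set the dish level in the middle of the green mat with every off-cut in it.

Things in the scene. Friction and masses are not known exactly. Their poses are not given: they have to be found in the camera images.
- unit: fixed raised trimming board with a chute. Origin on the table under the middle of the board's edge where the chute begins; y points down the chute, z up. Under the chute it is open; under the board a solid foot fills y = -210 to -40 mm. Chute and board have the same width
- board (a point): middle of the white board's top, 214 mm above the table. The level board runs in the unit's frame from y = -219 to 0 mm and x = -50 to 50 mm (inside), open to the chute at y = 0. Side and back rims 6 mm thick rise 16 mm above it; walls beside the top of the chute rise to 240 mm above the table
- lip (a point): middle of the chute floor's lower end, in the unit's frame at y = 100 mm, 130 mm above the table (underside 124 mm). The slick aluminium chute is 100 mm wide inside, 112 mm outside, and falls at 40 degrees from the board's edge at y = 0; its side walls are 40 mm high
- gate (a joint): height in m by which the blue gate at the chute's lip is lifted: 0 shut, 0.04 at most. It slides straight up, weighs 50 g and falls shut by itself. The pieces pass from about 0.028 on
- bar (a point): middle of the underside of the gate's blue lift bar: flat, 134 mm long (unit's x), 24 mm wide (y), 64 mm beyond the chute's lip, 90 mm above the table while shut; a side arm stands up at each end. Pushing it up lifts the gate. With a dish's bowl centred 20 mm beyond the lip, handle along the unit's -x, one rim is under the bar and the lip over the bowl's mouth
- scraper: scraper block, 120 g, standing: orange foot 48 mm (its x) x 44 mm (its y) x 22 mm tall, wooden grip on it 44 mm (x) x 18 mm (y), up to 62 mm; origin at the centre of the underside
- rest_mat: grey fixed mat 110 x 90 mm, 2 mm thick, the scraper's place; origin at the centre of its underside
- green_mat: green fixed mat 170 x 140 mm, 2 mm thick, where the filled dish goes; origin at the centre of its underside
- work_mat: white fixed mat 120 x 200 mm, 2 mm thick, on which the car in work stands; origin at the centre of its underside
- car_red: red model car 150 x 66 x 50 mm, fixed; origin on the ground at its middle
- car_yellow: yellow model car 150 x 66 x 50 mm, fixed; origin on the ground at its middle
- dish_red: loose open red dish, about 130 g: rectangular bowl 122 mm (its x) x 90 mm (its y) x 45 mm tall, walls and floor 3 mm. Origin at the centre of the bowl's underside. Straight handle on the -x side along its x axis: 16 mm wide (y), from 21 to 45 mm above the underside, from x = -61 to x = -164 mm
- dish_yellow: loose open yellow dish, about 130 g: rectangular bowl 122 mm (its x) x 90 mm (its y) x 45 mm tall, walls and floor 3 mm. Origin at the centre of the bowl's underside. Straight handle on the -x side along its x axis: 16 mm wide (y), from 21 to 45 mm above the underside, from x = -61 to x = -164 mm
- chip1: a chunky black plastic off-cut about 20 x 17 x 15 mm, 12 g, lying on the board; origin at its middle. Some of the six may be absent
- chip2: a chunky black plastic off-cut about 20 x 17 x 15 mm, 12 g, lying on the board; origin at its middle. Some of the six may be absent
- chip3: a chunky black plastic off-cut about 20 x 17 x 15 mm, 12 g, lying on the board; origin at its middle. Some of the six may be absent
- chip4: a chunky black plastic off-cut about 20 x 17 x 15 mm, 12 g, lying on the board; origin at its middle. Some of the six may be absent
- chip5: a chunky black plastic off-cut about 20 x 17 x 15 mm, 12 g, lying on the board; origin at its middle. Some of the six may be absent
- chip6: a chunky black plastic off-cut about 20 x 17 x 15 mm, 12 g, lying on the board; origin at its middle. Some of the six may be absent
- driver: a screwdriver 140 mm long lying on the table, not part of the job; leave it
- spool: a grey plastic ring, 56 mm across, 20 mm high, not part of the job; leave it

How it is judged:
By the outcome, as a careful person would: the job done as asked, in the order asked, and still so for the second after the job is handed in, with the robot touching nothing.
Of chip1, chip2, chip3, chip4, chip5, chip6 only 3 to 6 are there at a start; the rules pass over those that are not, and their reading is None.
At some moment in a run one of dish_red, dish_yellow, scraper may be knocked a few centimetres aside while the robot is not near it.
It also fails if it takes over 200 s, if anything falls off the work surface, if the arm or the gripper's body presses on something with over 40 N, if the wrist force passes 120 N, or if a joint passes its speed limit or range.

## Working session

There is one attempt and no reset: what is moved stays moved. The work goes in short steps, Python scripts to look and compute and a tool call to move; the robot and the scene stay as the last step left them, time stands still between calls to the robot, and variables do not carry over. Pictures are saved under pics/ and viewed, and the job is handed in when it is done.

Besides the shell and the picture viewer there is one more tool, called after "Request:" as name(argument=value, ...) on one line, values as JSON. jog_arm: Moves the arm, as the interface text tells. Its arguments: {"type":"object","properties":{"motion":{"type":"array","items":{"type":"array","items":{"type":"array","items":{"type":"number"}}}},"newtons":{"type":"number"}},"required":["motion"]}

```bash
mkdir -p pics; cat > h.py <<'E'
import numpy as np, cv2
from station import arm, optics
from scipy.spatial.transform import Rotation as Ro
def save(n,f):
    im=optics.grab_frame(n); cv2.imwrite('pics/'+f,im[:,:,::-1]); return im
def ray(n,px,z,st=None):
    c=optics.camera_model(n); K=np.array(c['mtx'])
    d=np.linalg.inv(K)@np.array([px[0],px[1],1.])
    if n=='wrist':
        M=np.array(c['mount']); R=Ro.from_euler('xyz',st['ee_rot']).as_matrix()
        o=R@M[:3,3]+np.array(st['eef_pos']); d=R@M[:3,:3]@d
    else:
        R=np.array(c['R']);t=np.array(c['t']); o=-R.T@t; d=R.T@d
    return o+d*(z-o[2])/d[2]
def proj(n,X,st=None):
    c=optics.camera_model(n); K=np.array(c['mtx']); X=np.asarray(X,float)
    if n=='wrist':
        M=np.array(c['mount']); R=Ro.from_euler('xyz',st['ee_rot']).as_matrix()
        p=R.T@(X-np.array(st['eef_pos'])); p=M[:3,:3].T@(p-M[:3,3])
    else: p=np.array(c['R'])@X+np.array(c['t'])
    p=K@p; return p[:2]/p[2]
E
python3 - <<'E'
from h import *
print(arm.get_state())
for n in('top','side','wrist'):
    save(n,n+'0.png'); print(n,optics.camera_model(n))
E
```

```text
{'t': 0.0, 'q': array([ 1.46309868e+00,  3.59397702e-01,  1.10392209e-02, -3.58752318e-04,
       -1.22407810e+00, -2.88091889e-01]), 'qd': array([ 0.0004261 , -0.00072306, -0.00010169,  0.00028701,  0.00096416,
        0.00050013]), 'joint_efforts': array([-7.50570180e-04, -5.82735193e+01,  2.93040454e+01,  6.99710503e+00,
        6.87916239e-03, -1.84010605e-04]), 'eef_pos': array([0.26008659, 0.62238447, 0.24760556]), 'ee_rot': array([ 3.13992417e+00, -1.42732897e-04, -3.95911602e-01]), 'force': array([ 0.36523544,  0.75493061, -0.57772672]), 'moment': array([-0.0147198 , -0.04024059,  0.02443431]), 'width': 0.08787324904834377}
top {'mtx': array([[397.61585673,   0.        , 257.98127142],
       [  0.        , 397.61585673, 183.78285905],
       [  0.        ,   0.        ,   1.        ]]), 'R': array([[-0.00933161, -0.99949783, -0.0302821 ],
       [-0.99186249,  0.01309713, -0.12663836],
       [ 0.12697138,  0.02885394, -0.99148662]]), 't': array([0.03920506, 0.62957887, 1.28404838])}
side {'mtx': array([[497.22170031,   0.        , 258.84111915],
       [  0.        , 497.22170031, 190.85971804],
       [  0.        ,   0.        ,   1.        ]]), 'R': array([[ 0.76627529, -0.64250981,  0.00182517],
       [-0.3799935 , -0.45547791, -0.80507441],
       [ 0.51809953,  0.61621508, -0.59317102]]), 't': array([-0.45857443,  0.36244614,  1.0865887 ])}
wrist {'mtx': array([[301.96712685,   0.        , 260.86646143],
       [  0.        , 301.96712685, 192.4590326 ],
       [  0.        ,   0.        ,   1.        ]]), 'mount': array([[ 8.21288644e-04, -9.53592121e-01, -3.01100304e-01,
         8.17506340e-02],
       [ 9.99999615e-01,  8.76686620e-04, -4.88645304e-05,
        -1.41293345e-04],
       [ 3.10567439e-04, -3.01100148e-01,  9.53592473e-01,
        -1.34995066e-01],
       [ 0.00000000e+00,  0.00000000e+00,  0.00000000e+00,
         1.00000000e+00]])}
```

View pics/top0.png

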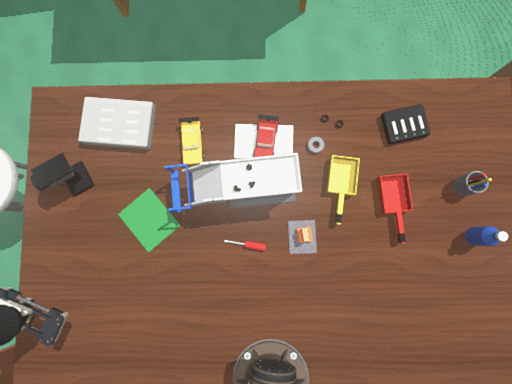

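View pics/side0.png

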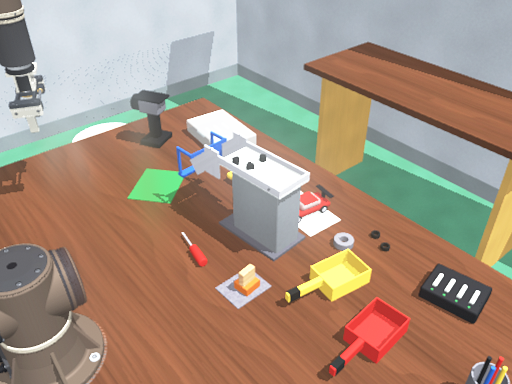

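View pics/wrist0.png

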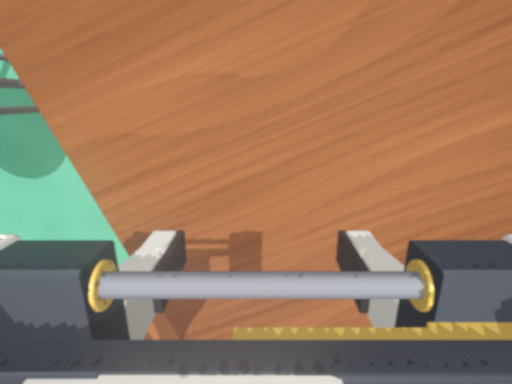

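Top view: red car (266,137) is on the white mat, so the red dish (397,195) is the one. Unit's chute points to world +y (image left). Zooming for precise measurement.

```bash
python3 - <<'E'
import cv2
im=cv2.imread('pics/top0.png')
cv2.imwrite('pics/z1.png',cv2.resize(im[140:260,110:310],None,fx=4,fy=4,interpolation=cv2.INTER_CUBIC))
cv2.imwrite('pics/z2.png',cv2.resize(im[140:260,280:430],None,fx=5,fy=5,interpolation=cv2.INTER_CUBIC))
im=cv2.imread('pics/side0.png')
cv2.imwrite('pics/z3.png',cv2.resize(im[110:310,130:330],None,fx=3,fy=3,interpolation=cv2.INTER_CUBIC))
E
```

```text
(no output)
```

View pics/z1.png

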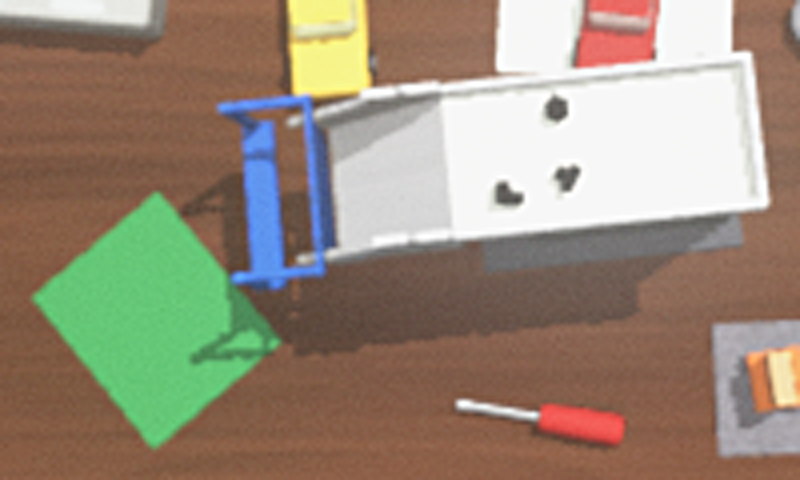

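View pics/z2.png

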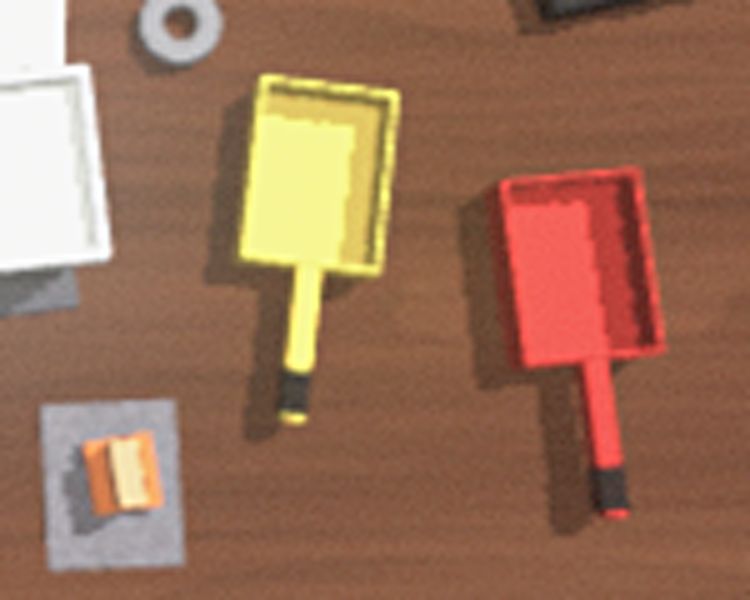

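View pics/z3.png

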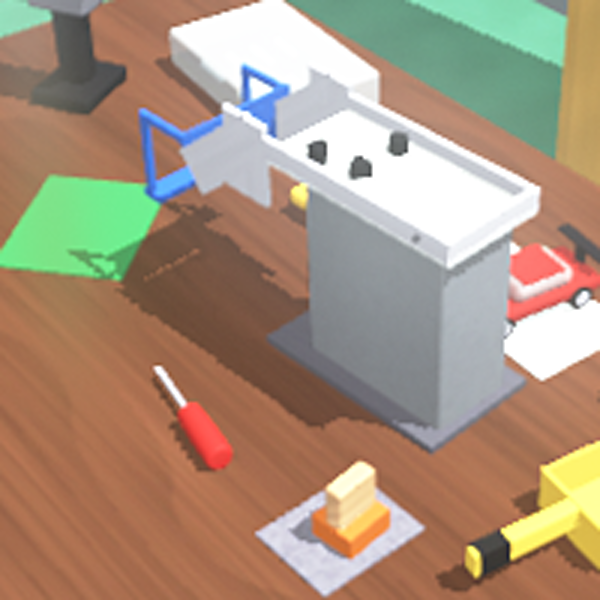

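Z1: three chips near top pixels (249,167),(252,184.5),(237,188); board back corners (298,153),(302,191); bar around (176,190). Computing positions.

```bash
python3 - <<'E'
from h import *
T=lambda u,v,z,f=4,o=(110,140):np.round(ray('top',(o[0]+(u+.5)/f-.5,o[1]+(v+.5)/f-.5),z),4)
print('back corners',T(752,53,.230),T(769,206,.230))
print('junction',T(443,95,.214),T(454,232,.214))
print('chips',T(556,108,.222),T(567,178,.222),T(508,193,.222))
print('green',[T(*p,.002)[:2] for p in((155,192),(33,297),(155,448),(281,345))])
S=lambda u,v,z:T(u,v,z,5,(280,140))
print('mat',[S(*p,.002)[:2] for p in((40,405),(177,400),(185,566),(48,572))])
print('grip top',[S(*p,.062)[:2] for p in((106,439),(140,437),(151,506),(118,510))])
print('foot', [S(*p,.022)[:2] for p in((82,441),(151,432),(164,506),(96,515))])
print('red rim',[S(*p,.045)[:2] for p in((499,181),(638,168),(665,352),(520,367))])
print('red handle end', S(617,517,.045), S(595,362,.045))
print('yel rim',[S(*p,.045)[:2] for p in((262,74),(400,92),(381,273),(240,261))])
def tri(a,b):
    # a top px, b side px
    P=[]
    for n in('top','side'):
        c=optics.camera_model(n); P.append(np.array(c['mtx'])@np.c_[c['R'],c['t']])
    X=cv2.triangulatePoints(P[0],P[1],np.array(a,float).reshape(2,1),np.array(b,float).reshape(2,1)); return (X[:3]/X[3]).ravel().round(4)
z1=lambda u,v:(110+(u+.5)/4-.5,140+(v+.5)/4-.5)
z3=lambda u,v:(130+(u+.5)/3-.5,110+(v+.5)/3-.5)
print('tri back near corner',tri(z1(769,206),z3(447,250)),'back far',tri(z1(752,53),z3(539,187)))
print('bar ends top',[T(*p,.095) for p in((258,125),(262,283))])
print('bar tri near end low', tri(z1(262,285),z3(152,195)))
E
```

```text
back corners [ 0.6937 -0.0881  0.23  ] [ 0.5831 -0.0977  0.23  ]
junction [0.6693 0.1363 0.214 ] [0.5688 0.1281 0.214 ]
chips [0.6571 0.0534 0.222 ] [0.606  0.0458 0.222 ] [0.5957 0.0883 0.222 ]
green [array([0.6265, 0.4121]), array([0.5371, 0.5154]), array([0.4084, 0.4065]), array([0.494 , 0.3006])]
mat [array([ 0.5081, -0.0658]), array([ 0.5105, -0.1582]), array([ 0.3999, -0.1605]), array([ 0.3967, -0.0691])]
grip top [array([ 0.4838, -0.1052]), array([ 0.4848, -0.1271]), array([ 0.4408, -0.133 ]), array([ 0.4384, -0.1118])]
foot [array([ 0.4833, -0.0923]), array([ 0.4888, -0.1382]), array([ 0.4401, -0.1455]), array([ 0.4346, -0.1005])]
red rim [array([ 0.6507, -0.3689]), array([ 0.6581, -0.46  ]), array([ 0.5368, -0.4706]), array([ 0.528 , -0.3766])]
red handle end [ 0.4308 -0.4338  0.045 ] [ 0.5308 -0.4251  0.045 ]
yel rim [array([ 0.7249, -0.2157]), array([ 0.7113, -0.3065]), array([ 0.5907, -0.2891]), array([ 0.5998, -0.1972])]
tri back near corner [ 0.5815 -0.0965  0.2242] back far [ 0.6922 -0.0871  0.232 ]
bar ends top [array([0.6686, 0.3009, 0.095 ]), array([0.5411, 0.2955, 0.095 ])]
bar tri near end low [0.5395 0.2974 0.0879]
```

```bash
cat >> h.py <<'E'
def to(p,yaw,st=None,pitch=0,roll=np.pi):
    st=st or arm.get_state()
    R=Ro.from_euler('xyz',st['ee_rot']); d=R.inv().apply(np.array(p)-st['eef_pos'])
    r=(R.inv()*Ro.from_euler('xyz',[roll,pitch,yaw])).as_rotvec(degrees=True)
    return d.round(4),r.round(2)
O=np.array([.6192,.1315]); YU=.085
def U(x,y,yaw=None):
    c,s=np.cos(YU),np.sin(YU); return O+np.array([c*x-s*y,s*x+c*y])
def Ui(p):
    c,s=np.cos(YU),np.sin(YU); d=np.array(p)[:2]-O; return np.array([c*d[0]+s*d[1],-s*d[0]+c*d[1]])
E
python3 - <<'E'
from h import *
print(to([.26,.622,.40],-.396)); print(to([.462,-.119,.40],.15))
E
```

```text
(array([ 1.000e-04,  7.000e-04, -1.522e-01]), array([ 0.07, -0.01,  0.01]))
(array([ 0.4722,  0.6065, -0.1513]), array([ 8.000e-02,  1.000e-02, -3.128e+01]))
```

Request:
jog_arm(motion=[[[0,0,-0.05,0,0,0,0.0876],[0,0,-0.1,0,0,0,0.0876],[0,0,-0.15,0,0,0,0.0876],[0.472,0.606,-0.151,0,0,-31.3,0.0876],[0.472,0.606,-0.151,0,0,-31.3,0.0876],[0.472,0.606,-0.151,0,0,-31.3,0.0876],[0.472,0.606,-0.151,0,0,-31.3,0.0876],[0.472,0.606,-0.151,0,0,-31.3,0.0876]]])

```text
t: 0.95
eef_pos: [0.3259, 0.3793, 0.3983]
ee_rot: [3.14, 0.001, 0.154]
force: [1.1, 0.4, -0.2]
width: 0.0877
```

```bash
python3 - <<'E'
from h import *
s=arm.get_state();print(s['t'],s['q'],s['eef_pos'],s['ee_rot']); print(to([.462,-.119,.40],.15))
E
```

```text
0.95 [ 1.25453872e+00  1.73849519e-03 -9.78139650e-02 -2.70360518e-05
 -1.47258122e+00  4.70527087e-01] [0.32592704 0.37931853 0.39827693] [3.14041283e+00 6.30274858e-04 1.54266441e-01]
(array([ 0.0579,  0.5133, -0.0012]), array([0.07, 0.04, 0.24]))
```

Request:
jog_arm(motion=[[[0.058,0.513,-0.001,0,0,0,0.0876],[0.058,0.513,-0.001,0,0,0,0.0876],[0.058,0.513,-0.001,0,0,0,0.0876],[0.058,0.513,-0.001,0,0,0,0.0876],[0.058,0.513,-0.001,0,0,0,0.0876],[0.058,0.513,-0.001,0,0,0,0.0876],[0.058,0.513,-0.001,0,0,0,0.0876],[0.058,0.513,-0.001,0,0,0,0.0876]]])

```text
t: 1.75
eef_pos: [0.4307, -0.0066, 0.3998]
ee_rot: [3.141, -0.0, 0.155]
force: [2.1, 0.2, -0.8]
width: 0.0877
```

Request:
jog_arm(motion=[[[0,0.12,0,0,0,0,0.0876],[0,0.12,0,0,0,0,0.0876],[0,0.12,0,0,0,0,0.0876],[0,0.12,0,0,0,0,0.0876]]])

```text
t: 2.15
eef_pos: [0.449, -0.1277, 0.3993]
ee_rot: [3.141, 0.001, 0.151]
force: [0.3, 0.6, -0.5]
width: 0.0876
```

```bash
python3 - <<'E'
from h import *
s=arm.get_state();print(s['t'],s['q'],s['eef_pos'],s['ee_rot']); print(to([.462,-.119,.40],.15))
save('wrist','w1.png')
E
```

```text
2.15 [ 1.47073701e-01 -5.92587641e-02 -1.54741689e-01  8.86613238e-04
 -1.47645864e+00  1.57431270e+00] [ 0.44902746 -0.12769041  0.39927402] [3.14071411e+00 1.14836887e-03 1.50673595e-01]
(array([ 0.0141, -0.0066, -0.0007]), array([0.05, 0.07, 0.04]))
```

View pics/w1.png

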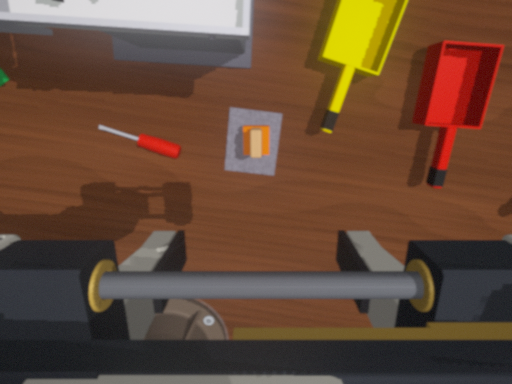

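Scraper in wrist view at (256,142), mat (253,141). Measure.

```bash
python3 - <<'E'
from h import *
s=arm.get_state(); im=cv2.imread('pics/w1.png')
cv2.imwrite('pics/z4.png',cv2.resize(im[100:180,215:295],None,fx=7,fy=7,interpolation=cv2.INTER_CUBIC))
cv2.imwrite('pics/z5.png',cv2.resize(im[30:200,320:510],None,fx=4,fy=3.5,interpolation=cv2.INTER_CUBIC))
print(ray('wrist',(256,142),.064,s),ray('wrist',(253,141),.002,s))
E
```

```text
[ 0.46286879 -0.11658336  0.064     ] [ 0.45496098 -0.11148571  0.002     ]
```

View pics/z4.png

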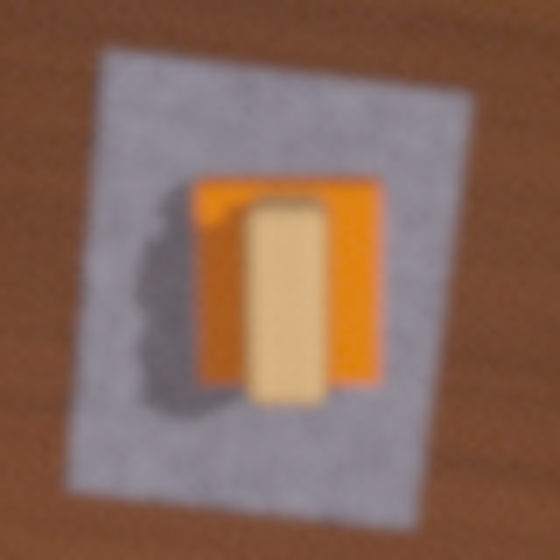

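Request:
jog_arm(motion=[[[0.014,-0.009,0.05,0,0,0,0.0876],[0.014,-0.009,0.1,0,0,0,0.0876],[0.014,-0.009,0.15,0,0,0,0.0876],[0.014,-0.009,0.2,0,0,0,0.0876],[0.014,-0.009,0.2,0,0,0,0.0876],[0.014,-0.009,0.2,0,0,0,0.0876]]])

```text
t: 2.8
eef_pos: [0.4615, -0.1151, 0.2001]
ee_rot: [3.14, 0.002, 0.153]
force: [-0.5, 0.1, 1.1]
width: 0.0876
```

```bash
python3 - <<'E'
from h import *
s=arm.get_state();print(s['t'],s['eef_pos'],s['ee_rot']); print(to([.462,-.117,.052],.15))
save('wrist','w2.png')
E
```

```text
2.8 [ 0.46151635 -0.11512065  0.2000618 ] [3.14031567e+00 2.14937046e-03 1.52980158e-01]
(array([0.0005, 0.0017, 0.1481]), array([0.07, 0.12, 0.17]))
```

View pics/w2.png

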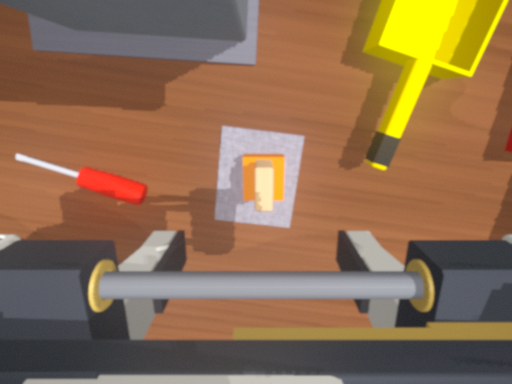

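```bash
python3 - <<'E'
from h import *
s=arm.get_state()
im=cv2.imread('pics/w2.png'); hsv=cv2.cvtColor(im,cv2.COLOR_BGR2HSV)
m=((im[...,2]>180)&(im[...,1]>140)&(im[...,0]>90)&(im[...,0]<200)).astype('uint8');m[:150]=0;m[220:]=0;m[:,:240]=0;m[:,290:]=0
p=np.argwhere(m)[:,::-1].astype('float32'); r=cv2.minAreaRect(p);print(r,len(p))
print(ray('wrist',(264,186),.064,s),ray('wrist',(264,160),.064,s),ray('wrist',(264,211),.064,s))
E
```

```text
((264.5, 185.49996948242188), (48.99999237060547, 66.99998474121094), -0.0) 1533
[ 0.46550694 -0.11771526  0.064     ] [ 0.48998635 -0.11384537  0.064     ] [ 0.44069537 -0.12163766  0.064     ]
```

Request:
jog_arm(motion=[[[0.001,0.002,0.05,0,0,0,0.0876],[0.001,0.002,0.1,0,0,0,0.0876],[0.001,0.002,0.148,0,0,0,0.0876],[0.001,0.002,0.148,0,0,0,0.0876],[0.001,0.002,0.148,0,0,0,0.01],[0.001,0.002,0.148,0,0,0,0.01],[0.001,0.002,0.148,0,0,0,0.01],[0.001,0.002,0.148,0,0,0,0.01]]], newtons=25)

```text
t: 3.65
eef_pos: [0.4656, -0.117, 0.0556]
ee_rot: [3.14, -0.005, 0.153]
force: [-0.3, 0.9, 0.2]
width: 0.0613
```

Request:
jog_arm(motion=[[[0,0,0,0,0,0,0.01],[0,0,0,0,0,0,0.01],[0,0,0,0,0,0,0.01],[0,0,0,0,0,0,0.01],[0,0,0,0,0,0,0.01]]])

```text
t: 4.15
eef_pos: [0.4655, -0.117, 0.0555]
ee_rot: [3.14, -0.005, 0.153]
force: [0.7, 0.6, -0.3]
width: 0.0209
```

Request:
jog_arm(motion=[[[0,0,0,0,0,0,0.01],[0,0,0,0,0,0,0.01],[0,0,0,0,0,0,0.01]]])

```text
t: 4.45
eef_pos: [0.4654, -0.117, 0.0555]
ee_rot: [3.14, -0.005, 0.153]
force: [0.3, -0.2, -0.5]
width: 0.0175
```

Request:
jog_arm(motion=[[[0,0,-0.05,0,0,0,0.01],[0,0,-0.1,0,0,0,0.01],[0,0,-0.15,0,0,0,0.01],[0,0,-0.2,0,0,0,0.01],[0,0,-0.25,0,0,0,0.01],[0,0,-0.3,0,0,0,0.01],[0,0,-0.34,0,0,0,0.01],[0,0,-0.34,0,0,0,0.01]]])

```text
t: 5.25
eef_pos: [0.4654, -0.1171, 0.4014]
ee_rot: [3.138, -0.014, 0.153]
force: [1.3, -0.9, -1.5]
width: 0.0181
```

```bash
python3 - <<'E'
from h import *
s=arm.get_state();print(s['t'],s['eef_pos'],s['ee_rot'],s['width']); p=U(-.024,-.16);print(p,to([*p,.39],YU))
save('wrist','w3.png')
E
```

```text
5.25 [ 0.46544187 -0.11711829  0.40135324] [ 3.13822632 -0.01420882  0.15330706] 0.018114116403142182
[ 0.60887028 -0.02995989] (array([ 0.1549, -0.0643,  0.0133]), array([ 0.16, -0.82,  3.91]))
```

View pics/w3.png

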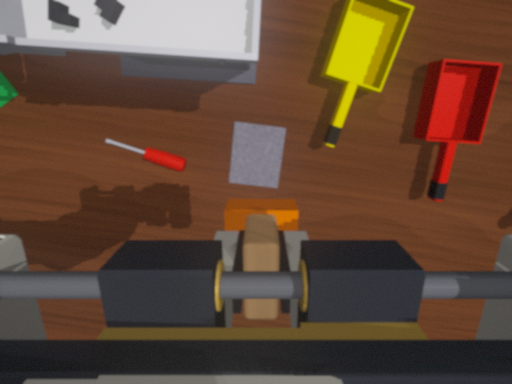

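Request:
jog_arm(motion=[[[0.05,-0.02,0,0,-0.8,3.9,0.01],[0.1,-0.04,0,0,-0.8,3.9,0.01],[0.155,-0.064,0.013,0,-0.8,3.9,0.01],[0.155,-0.064,0.013,0,-0.8,3.9,0.01],[0.155,-0.064,0.013,0,-0.8,3.9,0.01]]])

```text
t: 5.8
eef_pos: [0.6091, -0.0281, 0.3817]
ee_rot: [3.14, 0.011, 0.086]
force: [-0.9, -0.8, -1.5]
width: 0.0182
```

```bash
python3 - <<'E'
from h import *
s=arm.get_state();print(s['t'],s['eef_pos'],s['ee_rot'],s['width']); print(Ui(s['eef_pos']))
save('wrist','w4.png')
for p in((-50,-219),(50,-219),(50,0),(-50,0)): print(p,proj('wrist',[*U(p[0]/1e3,p[1]/1e3),.214],s).round(0))
for p in((-50,-219),(50,-219)): print(p,proj('wrist',[*U(p[0]/1e3,p[1]/1e3),.230],s).round(0))
E
```

```text
5.8 [ 0.60912922 -0.02809827  0.38165142] [3.13984903 0.01091834 0.08634187] 0.018168748787300355
[-0.02358395 -0.15816709]
(-50, -219) [318. 202.]
(50, -219) [324. 104.]
(50, 0) [ 96. 104.]
(-50, 0) [112. 202.]
(-50, -219) [321. 208.]
(50, -219) [328. 105.]
```

View pics/w4.png

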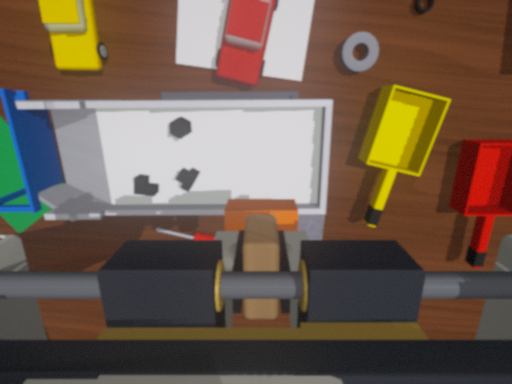

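Request:
jog_arm(motion=[[[0.003,0,0.04,0,0,0,0.01],[0.003,0,0.07,0,0,0,0.01],[0.003,0,0.09,0,0,0,0.01],[0.003,0,0.1,0,0,0,0.01],[0.003,0,0.1,0,0,0,0.01],[0.003,0,0.1,0,0,0,0.01]]])

```text
t: 6.45
eef_pos: [0.61, -0.0295, 0.2841]
ee_rot: [3.14, 0.008, 0.086]
force: [-0.7, 1.4, -0.4]
width: 0.0178
```

```bash
cat > s.py <<'E'
from h import *
s=arm.get_state();print(s['t'],s['eef_pos'],s['ee_rot'],s['width'],s['force']); print(Ui(s['eef_pos']))
E
cat > s2.py <<'E'
import sys
from h import *
x,y,z=map(float,sys.argv[1:4]); print(to([*U(x,y),z],YU))
E
python3 s.py; python3 s2.py -.02 -.16 .2695
```

```text
6.45 [ 0.60998496 -0.02945116  0.28411103] [3.13965789 0.00841459 0.08562116] 0.01779431376529106 [-0.72700814  1.43289447 -0.42622526]
[-0.02284615 -0.15958774]
(array([0.003 , 0.0004, 0.0146]), array([0.11, 0.48, 0.04]))
```

Request:
jog_arm(motion=[[[0.003,0,0.005,0,0.5,0,0.01],[0.003,0,0.011,0,0.5,0,0.01],[0.003,0,0.014,0,0.5,0,0.01],[0.003,0,0.014,0,0.5,0,0.01],[0.003,0,0.014,0,0.5,0,0.01]]])

```text
t: 6.95
eef_pos: [0.6175, -0.0289, 0.275]
ee_rot: [3.139, -0.014, 0.087]
force: [7.0, 1.0, 11.8]
width: 0.0177
```

```bash
python3 s.py; python3 s2.py -.02 .006 .2695;python3 - <<'E'
from h import *
save('top','t1.png');im=save('side','s1.png')
im=cv2.imread('pics/s1.png'); cv2.imwrite('pics/z6.png',cv2.resize(im[100:300,130:330],None,fx=3,fy=3,interpolation=cv2.INTER_CUBIC))
E
```

```text
6.95 [ 0.61752086 -0.02887434  0.27499447] [ 3.13911479 -0.01352711  0.08696108] 0.01769659866870636 [ 6.95199441  0.99067532 11.79090858]
[-0.01528849 -0.15965278]
(array([-0.0045, -0.1657,  0.005 ]), array([ 0.14, -0.78,  0.11]))
```

View pics/z6.png

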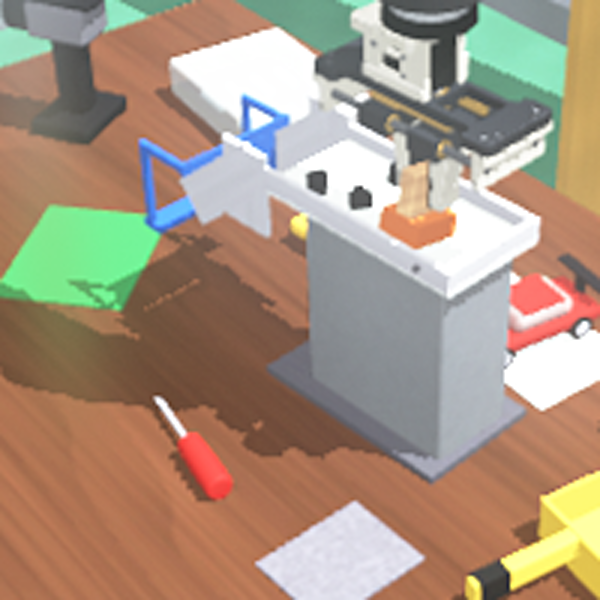

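The foot touched the near rim (12 N): scraper's x offset in the grip puts it on the rim. Raise, shift inward.

Request:
jog_arm(motion=[[[0,0,-0.015,0,-0.8,0,0.01],[0.002,0,-0.03,0,-0.8,0,0.01],[0.004,0,-0.03,0,-0.8,0,0.01],[0.004,0,-0.03,0,-0.8,0,0.01]]])

```text
t: 7.45
eef_pos: [0.6212, -0.0284, 0.3048]
ee_rot: [3.14, -0.0, 0.087]
force: [-0.0, 0.2, -2.5]
width: 0.0179
```

```bash
python3 s.py; python3 - <<'E'
from h import *
im=save('side','s2.png'); im=cv2.imread('pics/s2.png'); cv2.imwrite('pics/z7.png',cv2.resize(im[130:230,200:320],None,fx=5,fy=5,interpolation=cv2.INTER_CUBIC))
save('wrist','w5.png')
E
```

```text
7.45 [ 0.62115055 -0.02837303  0.30475756] [ 3.13970351e+00 -1.32984207e-04  8.67082288e-02] 0.017873107083682383 [-0.00853377  0.20971435 -2.50876619]
[-0.01162934 -0.15946143]
```

View pics/z7.png

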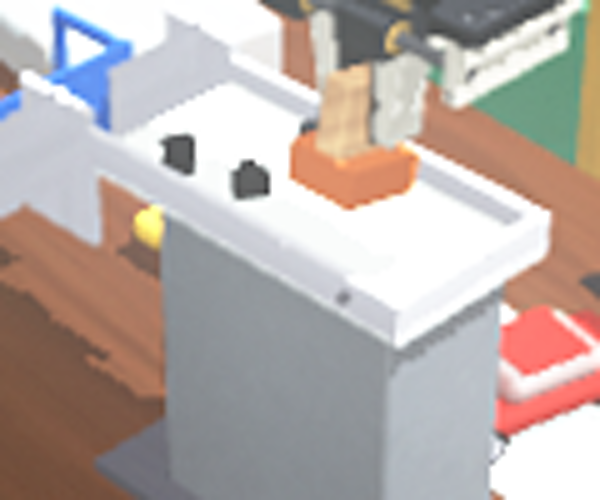

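View pics/w5.png

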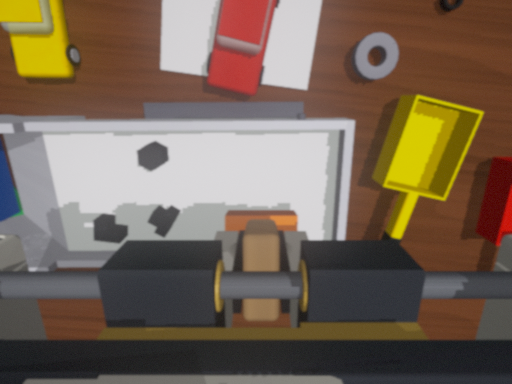

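```bash
python3 - <<'E'
from h import *
s=arm.get_state(); c=optics.camera_model('wrist');K=c['mtx'];M=c['mount']
for row in(201,211):
  d=np.linalg.inv(K)@[261,row,1]; d=M[:3,:3]@d; o=M[:3,3]
  for zz in (.0535-.022,.0535): print(row,zz,(o+d*(zz-o[2])/d[2]).round(4))
E
```

```text
201 0.0315 [ 0.0241 -0.0001  0.0315]
201 0.0535 [ 0.0164 -0.0001  0.0535]
211 0.0315 [ 0.0178 -0.0001  0.0315]
211 0.0535 [ 0.0094 -0.0001  0.0535]
```

```bash
python3 s2.py .004 -.16 .2695
```

```text
(array([0.0163, 0.0004, 0.0343]), array([0.13, 0.11, 0.1 ]))
```

Request:
jog_arm(motion=[[[0.016,0,0,0,0,0,0.01],[0.016,0,0.012,0,0,0,0.01],[0.016,0,0.022,0,0,0,0.01],[0.016,0,0.028,0,0,0,0.01],[0.016,0,0.032,0,0,0,0.01],[0.016,0,0.034,0,0,0,0.01],[0.016,0,0.034,0,0,0,0.01]]])

```text
t: 8.25
eef_pos: [0.6363, -0.0272, 0.2698]
ee_rot: [3.139, 0.002, 0.087]
force: [-0.8, 0.6, -1.5]
width: 0.018
```

```bash
python3 s.py; python3 s2.py .004 -.16 .2675
```

```text
8.25 [ 0.63630212 -0.02722123  0.26978034] [3.13928810e+00 1.97960777e-03 8.67690957e-02] 0.01800432603012744 [-0.78019372  0.57632863 -1.45228294]
[ 0.00356532 -0.15960013]
(array([0.0004, 0.0004, 0.0023]), array([0.13, 0.11, 0.1 ]))
```

Request:
jog_arm(motion=[[[0,0,0.002,0,0,0,0.01],[0,0,0.004,0,0,0,0.01],[0,0,0.004,0,0,0,0.01]]])

```text
t: 8.55
eef_pos: [0.6369, -0.0274, 0.2683]
ee_rot: [3.139, -0.001, 0.087]
force: [-3.1, 0.9, 7.9]
width: 0.0175
```

```bash
python3 s.py;python3 - <<'E'
from h import *
im=save('side','s3.png'); im=cv2.imread('pics/s3.png'); cv2.imwrite('pics/z8.png',cv2.resize(im[130:230,200:320],None,fx=5,fy=5,interpolation=cv2.INTER_CUBIC))
E
```

```text
8.55 [ 0.63693904 -0.02743686  0.26829839] [ 3.13867366e+00 -1.33631985e-03  8.72673503e-02] 0.017534653326431966 [-3.06862599  0.88332544  7.86176942]
[ 0.00418163 -0.15986905]
```

View pics/z8.png

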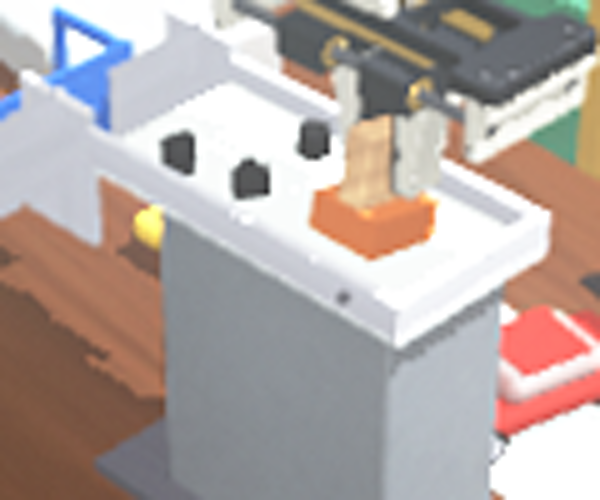

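Request:
jog_arm(motion=[[[0,0,0,0,0,0,0.05],[0,0,0,0,0,0,0.05],[0,0,0,0,0,0,0.05],[0,0,0,0,0,0,0.05],[0,0,0,0,0,0,0.05]]])

```text
t: 9.1
eef_pos: [0.6369, -0.0275, 0.2681]
ee_rot: [3.139, -0.001, 0.087]
force: [-0.3, 0.3, 0.8]
width: 0.0487
```

```bash
python3 s.py;python3 - <<'E'
from h import *
im=save('side','s4.png'); im=cv2.imread('pics/s4.png'); cv2.imwrite('pics/z9.png',cv2.resize(im[130:230,200:320],None,fx=5,fy=5,interpolation=cv2.INTER_CUBIC))
save('wrist','w6.png')
E
```

```text
9.1 [ 0.63689971 -0.02747774  0.26805246] [ 3.13863734e+00 -9.86163392e-04  8.71407236e-02] 0.04867809410342375 [-0.28577535  0.29326108  0.78814536]
[ 0.00413896 -0.15990644]
```

View pics/z9.png

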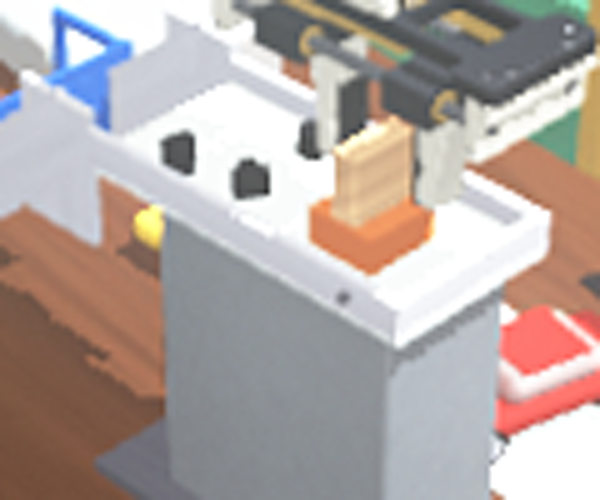

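View pics/w6.png

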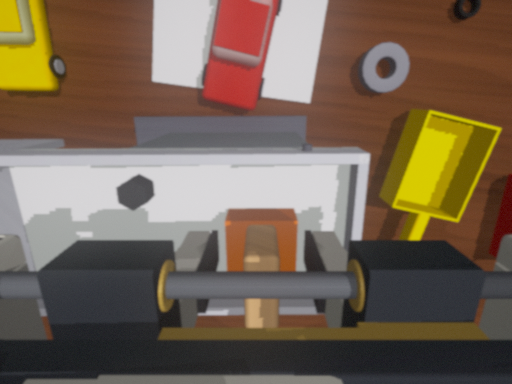

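```bash
python3 - <<'E'
from h import *
c=optics.camera_model('wrist');K=c['mtx'];M=c['mount']
for row,zz in((210,.032),(226,-.008),(328,-.008),(327,.054),(314,.038)):
  d=np.linalg.inv(K)@[261,row,1]; d=M[:3,:3]@d; o=M[:3,3]
  print(row,zz,(o+d*(zz-o[2])/d[2]).round(4))
im=cv2.imread('pics/s4.png')
def S(u,v,z): return Ui(ray('side',(200+(u+.5)/5-.5,130+(v+.5)/5-.5),z)).round(4)
print(S(374,272,.214),S(311,234,.214),S(435,236,.214), S(310,205,.236),S(374,243,.236))
E
```

```text
210 0.032 [ 0.0183 -0.0001  0.032 ]
226 -0.008 [ 0.0257 -0.0001 -0.008 ]
328 -0.008 [-0.0313 -0.0001 -0.008 ]
327 0.054 [-0.0856  0.      0.054 ]
314 0.038 [-0.0605 -0.      0.038 ]
[-0.0284 -0.1804] [-0.0271 -0.1347] [ 0.0165 -0.1805] [-0.0319 -0.1386] [-0.0332 -0.1843]
```

Request:
jog_arm(motion=[[[-0.006,0,0.002,0,0,0,0.05],[-0.006,0,0.004,0,0,0,0.05],[-0.006,0,0.004,0,0,0,0.01],[-0.006,0,0.004,0,0,0,0.01],[-0.006,0,0.004,0,0,0,0.01],[-0.006,0,0.004,0,0,0,0.01],[-0.006,0,0.004,0,0,0,0.01],[-0.006,0,0.004,0,0,0,0.01]]], newtons=50)

```text
t: 10.0
eef_pos: [0.631, -0.028, 0.2641]
ee_rot: [3.139, -0.001, 0.087]
force: [0.8, -0.9, 0.4]
width: 0.0178
```

Request:
jog_arm(motion=[[[0,0,-0.002,0,0,0,0.01],[0,0,-0.002,0,0,0,0.01],[0,0,-0.002,0,0,0,0.01]]])

```text
t: 10.3
eef_pos: [0.631, -0.0279, 0.266]
ee_rot: [3.139, -0.001, 0.087]
force: [-1.0, 0.5, -1.3]
width: 0.0177
```

```bash
python3 s.py;python3 s2.py -.018 -.16 .2666;  python3 - <<'E'
from h import *
im=save('side','s5.png'); im=cv2.imread('pics/s5.png'); cv2.imwrite('pics/z10.png',cv2.resize(im[130:230,200:320],None,fx=5,fy=5,interpolation=cv2.INTER_CUBIC))
E
```

```text
10.3 [ 0.63097275 -0.02794704  0.2660368 ] [ 3.13873465e+00 -1.00868020e-03  8.71715408e-02] 0.017709741827940544 [-0.96305217  0.54631797 -1.29310783]
[-0.00180644 -0.15987086]
(array([-0.0162,  0.0001, -0.0006]), array([ 0.16, -0.06,  0.12]))
```

View pics/z10.png

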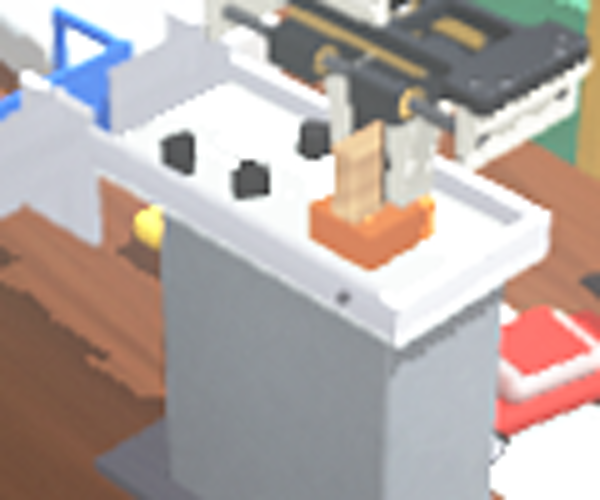

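Request:
jog_arm(motion=[[[-0.006,0,-0.001,0,0,0,0.01],[-0.012,0,-0.001,0,0,0,0.01],[-0.017,0,-0.001,0,0,0,0.01],[-0.017,0,-0.001,0,0,0,0.01]]])

```text
t: 10.75
eef_pos: [0.6132, -0.0295, 0.2674]
ee_rot: [3.139, -0.001, 0.087]
force: [-0.3, -0.1, -1.3]
width: 0.0177
```

```bash
python3 s.py;python3 s2.py -.019 .004 .2665;  python3 - <<'E'
from h import *
im=save('side','s6.png'); im=cv2.imread('pics/s6.png'); cv2.imwrite('pics/z11.png',cv2.resize(im[130:230,200:320],None,fx=5,fy=5,interpolation=cv2.INTER_CUBIC))
E
```

```text
10.75 [ 0.6132248  -0.02952709  0.26736244] [ 3.13884704e+00 -1.26942311e-03  8.72451916e-02] 0.017737496395344193 [-0.31873402 -0.06608727 -1.30340264]
[-0.01962446 -0.15993845]
(array([ 0.001 , -0.1639,  0.0004]), array([ 0.16, -0.07,  0.13]))
```

View pics/z11.png

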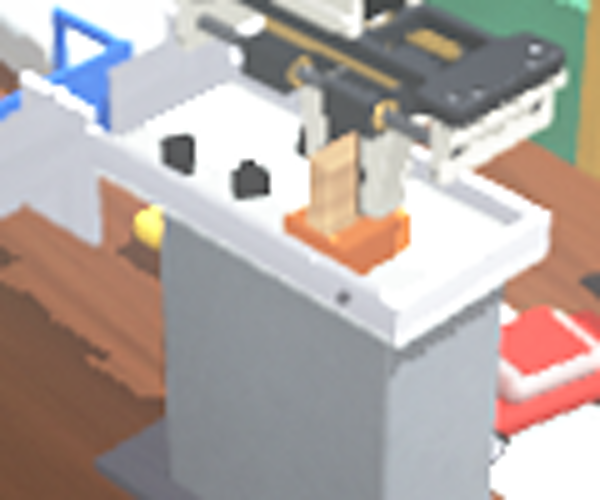

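Request:
jog_arm(motion=[[[0.001,-0.015,0.001,0,0,0,0.01],[0.001,-0.035,0.001,0,0,0,0.01],[0.001,-0.055,0.001,0,0,0,0.01],[0.001,-0.075,0.001,0,0,0,0.01],[0.001,-0.095,0.001,0,0,0,0.01],[0.001,-0.115,0.001,0,0,0,0.01],[0.001,-0.135,0.001,0,0,0,0.01],[0.001,-0.135,0.001,0,0,0,0.01]]])

```text
t: 11.6
eef_pos: [0.6028, 0.1078, 0.2658]
ee_rot: [3.139, -0.002, 0.09]
force: [0.1, -0.9, -1.0]
width: 0.0174
```

```bash
python3 s.py;python3 s2.py -.019 .004 .2665;  python3 - <<'E'
from h import *
im=save('side','s7.png'); im=cv2.imread('pics/s7.png'); cv2.imwrite('pics/z12.png',cv2.resize(im[110:230,180:320],None,fx=5,fy=5,interpolation=cv2.INTER_CUBIC))
E
```

```text
11.6 [0.60281036 0.1077924  0.26581175] [ 3.13918919e+00 -1.69483786e-03  8.95066228e-02] 0.01744613174040238 [ 0.1049217  -0.92311979 -1.0129135 ]
[-0.01834318 -0.02223056]
(array([-0.0005, -0.0262, -0.0008]), array([ 0.14, -0.1 ,  0.26]))
```

View pics/z12.png

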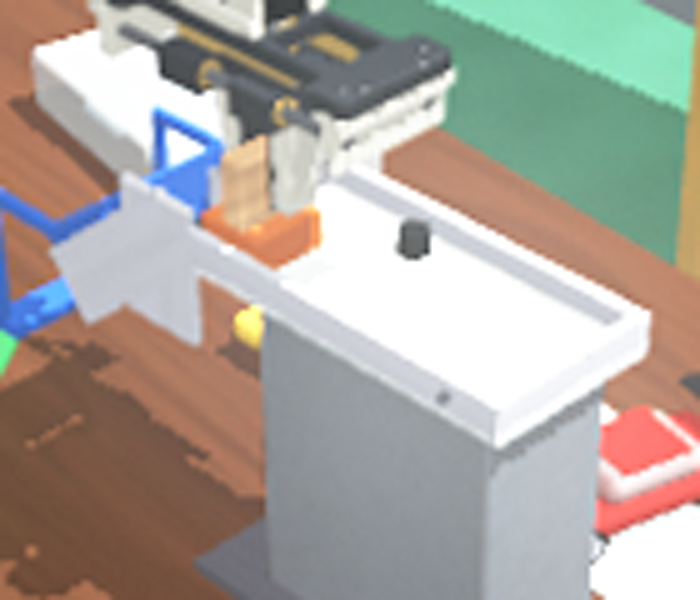

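Good; two chips are ahead of the block. Push them over the edge.

Request:
jog_arm(motion=[[[0,-0.015,0,0,0,0,0.01],[0,-0.028,0,0,0,0,0.01],[0,-0.032,-0.001,0,0,0,0.01],[0,-0.032,-0.001,0,0,0,0.01],[0,-0.02,-0.02,0,0,0,0.01],[0,-0.01,-0.05,0,0,0,0.01],[0,0,-0.07,0,0,0,0.01],[0,0,-0.07,0,0,0,0.01]]])

```text
t: 12.45
eef_pos: [0.604, 0.1057, 0.3396]
ee_rot: [3.14, -0.007, 0.088]
force: [-0.5, -0.5, -1.4]
width: 0.0178
```

```bash
python3 s.py;python3 s2.py .024 -.14 .32;  python3 - <<'E'
from h import *
save('top','t2.png');save('wrist','w7.png')
im=cv2.imread('pics/t2.png'); cv2.imwrite('pics/z13.png',cv2.resize(im[140:260,150:310],None,fx=4,fy=4,interpolation=cv2.INTER_CUBIC))
E
```

```text
12.45 [0.60400625 0.10573833 0.33960531] [ 3.1397572  -0.00709687  0.08815376] 0.017826705924031735 [-0.49783774 -0.48661326 -1.37853745]
[-0.017326   -0.02437875]
(array([0.0408, 0.1157, 0.0201]), array([ 0.1 , -0.41,  0.18]))
```

View pics/w7.png

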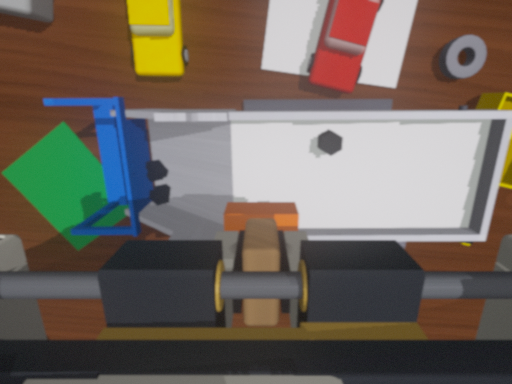

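View pics/z13.png

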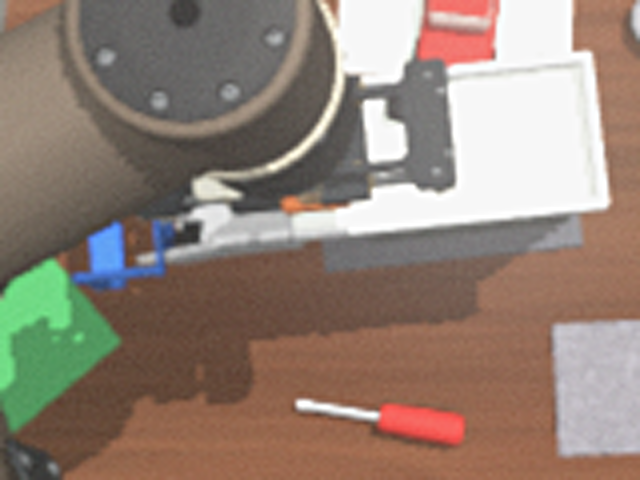

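Request:
jog_arm(motion=[[[0.04,0.05,0,0,-0.4,0,0.01],[0.04,0.1,0,0,-0.4,0,0.01],[0.04,0.118,0,0,-0.4,0,0.01],[0.04,0.118,0.02,0,-0.4,0,0.01],[0.04,0.118,0.02,0,-0.4,0,0.01],[0.04,0.118,0.02,0,-0.4,0,0.01]]])

```text
t: 13.15
eef_pos: [0.6524, -0.0074, 0.3151]
ee_rot: [3.139, 0.008, 0.088]
force: [0.6, 1.3, -0.9]
width: 0.0171
```

```bash
python3 s.py;python3 s2.py .023 -.14 .267;  python3 - <<'E'
from h import *
save('wrist','w8.png')
E
```

```text
13.15 [ 0.65239994 -0.00740943  0.31509714] [3.13906589 0.00764351 0.08841699] 0.01714034762990953 [ 0.59753639  1.33673211 -0.86539258]
[ 0.02128699 -0.14122652]
(array([ 0.0021, -0.0013,  0.0481]), array([0.15, 0.44, 0.2 ]))
```

View pics/w8.png

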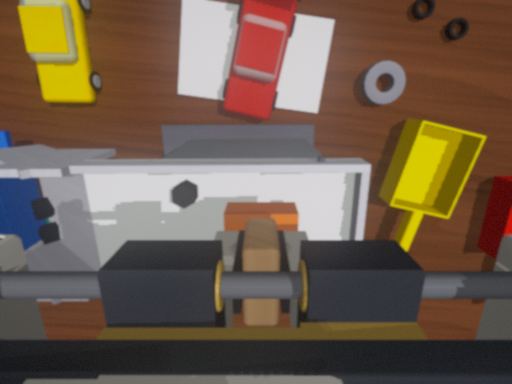

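Request:
jog_arm(motion=[[[0.001,-0.001,0.02,0,0.4,0,0.01],[0.001,-0.001,0.035,0,0.4,0,0.01],[0.001,-0.001,0.043,0,0.4,0,0.01],[0.001,-0.001,0.046,0,0.4,0,0.01],[0.001,-0.001,0.046,0,0.4,0,0.01],[0.001,-0.001,0.046,0,0.4,0,0.01]]])

```text
t: 13.8
eef_pos: [0.6539, -0.0059, 0.2711]
ee_rot: [3.139, -0.002, 0.089]
force: [-0.2, -0.3, -0.9]
width: 0.0178
```

```bash
python3 s.py;python3 s2.py .022 .006 .267
```

```text
13.8 [ 0.6538911  -0.00590303  0.27111025] [ 3.13907194e+00 -2.47311736e-03  8.94306760e-02] 0.017765113279659763 [-0.21162108 -0.26074792 -0.89213173]
[ 0.02290066 -0.13985216]
(array([-0.0003, -0.1459,  0.0037]), array([ 0.14, -0.14,  0.25]))
```

Request:
jog_arm(motion=[[[0,-0.02,0.003,0,0,0,0.01],[0,-0.04,0.003,0,0,0,0.01],[0,-0.06,0.003,0,0,0,0.01],[0,-0.08,0.003,0,0,0,0.01],[0,-0.1,0.003,0,0,0,0.01],[0,-0.12,0.003,0,0,0,0.01],[0,-0.14,0.003,0,0,0,0.01],[0,-0.15,0.003,0,0,0,0.01]]])

```text
t: 14.6
eef_pos: [0.6405, 0.1454, 0.268]
ee_rot: [3.139, -0.003, 0.09]
force: [0.7, -0.5, -1.3]
width: 0.0176
```

Request:
jog_arm(motion=[[[0,-0.004,0,0,0,0,0.01],[0,-0.004,0,0,0,0,0.01],[0,0.01,-0.02,0,0,0,0.01],[0,0.02,-0.05,0,0,0,0.01],[-0.01,0.03,-0.08,0,0,0,0.01],[-0.02,0.03,-0.08,0,0,0,0.01],[-0.02,0.03,-0.08,0,0,0,0.01]]])

```text
t: 15.3
eef_pos: [0.6224, 0.1129, 0.3492]
ee_rot: [3.14, -0.005, 0.089]
force: [-0.7, -0.3, -1.2]
width: 0.0176
```

```bash
python3 s.py; python3 - <<'E'
from h import *
save('wrist','w9.png')
E
```

```text
15.3 [0.62243924 0.11290214 0.34924672] [ 3.14043712 -0.0048619   0.08936074] 0.017593499325134074 [-0.67762521 -0.3356599  -1.1693635 ]
[ 0.00164863 -0.01880572]
```

View pics/w9.png

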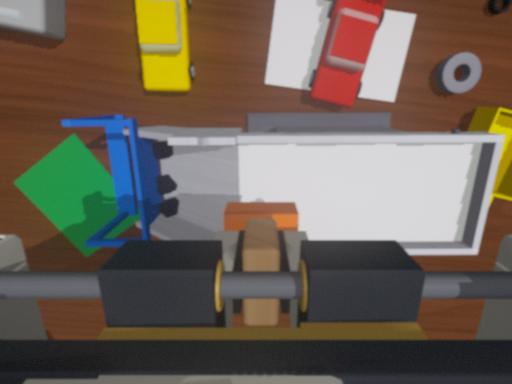

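Board clear; three chips at the gate (165,158),(167,182),(167,205). Return scraper to mat.

```bash
python3 - <<'E'
from h import *
print(to([.456,-.112,.36],.03),to([.456,-.112,.15],.03))
E
```

```text
(array([-0.186 ,  0.2094, -0.0122]), array([ 0.09, -0.18,  3.43])) (array([-0.1867,  0.209 ,  0.1978]), array([ 0.09, -0.18,  3.43]))
```

Request:
jog_arm(motion=[[[-0.033,0.037,-0.012,0,0,3.4,0.01],[-0.066,0.074,-0.012,0,0,3.4,0.01],[-0.1,0.111,-0.012,0,0,3.4,0.01],[-0.133,0.149,-0.012,0,0,3.4,0.01],[-0.166,0.186,-0.012,0,0,3.4,0.01],[-0.186,0.209,-0.012,0,0,3.4,0.01],[-0.186,0.209,0.03,0,0,3.4,0.01],[-0.186,0.209,0.07,0,0,3.4,0.01]]])

```text
t: 16.15
eef_pos: [0.4558, -0.1126, 0.2768]
ee_rot: [3.141, -0.005, 0.029]
force: [0.9, 0.9, -2.3]
width: 0.0176
```

```bash
python3 s.py; python3 - <<'E'
from h import *
print(to([.456,-.112,.09],.03))
E
```

```text
16.15 [ 0.45582429 -0.11259132  0.2768466 ] [ 3.14061838 -0.00523407  0.02857056] 0.017634811262131664 [ 0.93467862  0.88304406 -2.34035904]
[-0.18350865 -0.22933985]
(array([-0.0008, -0.0008,  0.1868]), array([ 0.06, -0.3 , -0.08]))
```

Request:
jog_arm(motion=[[[-0.001,0,0.05,0,-0.3,0,0.01],[-0.001,0,0.1,0,-0.3,0,0.01],[-0.001,0,0.15,0,-0.3,0,0.01],[-0.001,0,0.185,0,-0.3,0,0.01],[-0.001,0,0.185,0,-0.3,0,0.01],[-0.001,0,0.185,0,-0.3,0,0.01]]])

```text
t: 16.75
eef_pos: [0.4557, -0.113, 0.0917]
ee_rot: [3.14, 0.002, 0.029]
force: [0.3, 0.1, -0.2]
width: 0.0175
```

```bash
python3 s.py; python3 - <<'E'
from h import *
print(to([.456,-.112,.053],.03))
im=save('side','s8.png'); im=cv2.imread('pics/s8.png'); cv2.imwrite('pics/z14.png',cv2.resize(im[220:320,190:310],None,fx=5,fy=5,interpolation=cv2.INTER_CUBIC))
E
```

```text
16.75 [ 0.45574489 -0.11298509  0.0917404 ] [3.13977419e+00 2.43195374e-03 2.91137908e-02] 0.017464899026955437 [ 0.26726014  0.13257547 -0.2165332 ]
[-0.1836212  -0.22972546]
(array([ 0.0004, -0.001 ,  0.0387]), array([ 0.1 ,  0.14, -0.05]))
```

View pics/z14.png

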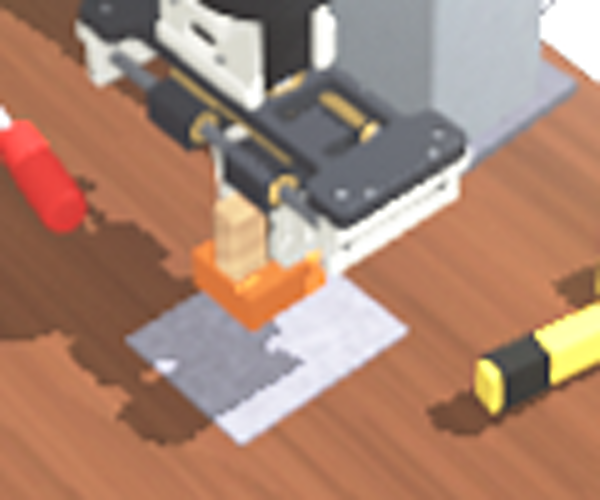

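Request:
jog_arm(motion=[[[0,0,0.02,0,0.1,0,0.01],[0,0,0.032,0,0.1,0,0.01],[0,0,0.038,0,0.1,0,0.01],[0,0,0.04,0,0.1,0,0.01],[0,0,0.04,0,0.1,0,0.01]]])

```text
t: 17.3
eef_pos: [0.4577, -0.1127, 0.054]
ee_rot: [3.14, -0.004, 0.029]
force: [-0.5, -0.5, -0.4]
width: 0.0178
```

Request:
jog_arm(motion=[[[0,0,0.002,0,0,0,0.01],[0,0,0.003,0,0,0,0.01],[0,0,0.003,0,0,0,0.01]]])

```text
t: 17.6
eef_pos: [0.4586, -0.1127, 0.0521]
ee_rot: [3.14, -0.006, 0.03]
force: [-1.8, 0.6, 8.8]
width: 0.0174
```

Contact (8.8 N). Release and rise.

Request:
jog_arm(motion=[[[0,0,0,0,0,0,0.0876],[0,0,0,0,0,0,0.0876],[0,0,0,0,0,0,0.0876],[0,0,0,0,0,0,0.0876],[0,0,0,0,0,0,0.0876],[0,0,-0.02,0,0,0,0.0876],[0,0,-0.07,0,0,0,0.0876],[0,0,-0.12,0,0,0,0.0876]]])

```text
t: 18.4
eef_pos: [0.4569, -0.1127, 0.1728]
ee_rot: [3.14, -0.003, 0.03]
force: [2.4, -0.6, 0.4]
width: 0.0763
```

Request:
jog_arm(motion=[[[0,0,-0.05,0,0,0,0.0876],[0,0,-0.1,0,0,0,0.0876],[0,0,-0.15,0,0,0,0.0876],[0,0,-0.18,0,0,0,0.0876],[0,0,-0.18,0,0,0,0.0876]]])

```text
t: 18.9
eef_pos: [0.458, -0.1126, 0.3579]
ee_rot: [3.139, -0.011, 0.03]
force: [-0.4, -0.0, -1.0]
width: 0.0875
```

```bash
python3 s.py; python3 - <<'E'
from h import *
im=save('top','t3.png');save('wrist','w10.png')
im=cv2.imread('pics/t3.png'); cv2.imwrite('pics/z15.png',cv2.resize(im[140:260,270:430],None,fx=5,fy=5,interpolation=cv2.INTER_CUBIC))
E
```

```text
18.9 [ 0.45802299 -0.1126134   0.35785429] [ 3.13945392 -0.01133068  0.03035941] 0.08754053858662794 [-0.38180863 -0.03884495 -0.96515329]
[-0.18131977 -0.22954852]
```

View pics/z15.png

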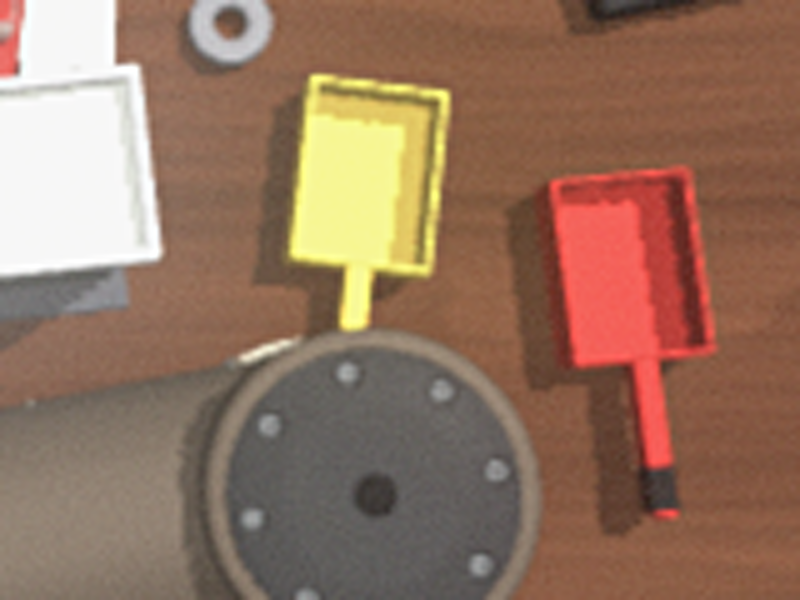

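View pics/w10.png

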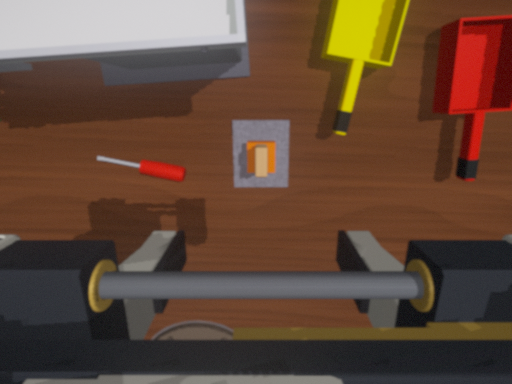

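Scraper stands on the mat (wrist (261,158), mat centre (261,154)). Red dish unmoved, yaw ≈0.08, centre ≈(0.593,-0.419). I'll grip its handle with the tool turned half round so the camera stays away from the chute.

Request:
jog_arm(motion=[[[0,0.05,0,0,0,8,0.0876],[0,0.09,0,0,0,16,0.0876],[0,0.13,0,0,0,24,0.0876],[0,0.17,0,0,0,32,0.0876],[0,0.21,0,0,0,40,0.0876],[0,0.25,0,0,0,48,0.0876],[0,0.29,0,0,0,56,0.0876],[0,0.31,0,0,0,64,0.0876]]])

```text
t: 19.8
eef_pos: [0.4647, -0.4245, 0.3505]
ee_rot: [-3.141, 0.001, -1.095]
force: [0.4, 0.8, -0.7]
width: 0.0876
```

Request:
jog_arm(motion=[[[0,0,0,0,0,8,0.0876],[0,0,0,0,0,16,0.0876],[0,0,0,0,0,24,0.0876],[0,0,0,0,0,32,0.0876],[0,0,0,0,0,40,0.0876],[0,0,0,0,0,48,0.0876],[0,0,0,0,0,56,0.0876],[0,0,0,0,0,64,0.0876]]])

```text
t: 20.6
eef_pos: [0.4643, -0.4241, 0.3483]
ee_rot: [3.138, 0.0, -2.218]
force: [0.1, 0.4, -0.1]
width: 0.0874
```

```bash
python3 s.py; python3 - <<'E'
from h import *
print(to([.4738,-.4286,.25],.08-np.pi))
E
```

```text
20.6 [ 0.4642776  -0.42410623  0.34825326] [ 3.13764805e+00  4.49985223e-04 -2.21752682e+00] 0.08741400065619122 [ 0.11289641  0.38394854 -0.10862532]
[-0.20153276 -0.54044776]
(array([-0.0021, -0.0107,  0.0982]), array([ 0.22, -0.07, 48.36]))
```

Request:
jog_arm(motion=[[[-0.002,-0.011,0.02,0,0,8,0.0876],[-0.002,-0.011,0.04,0,0,16,0.0876],[-0.002,-0.011,0.06,0,0,24,0.0876],[-0.002,-0.011,0.08,0,0,32,0.0876],[-0.002,-0.011,0.098,0,0,40,0.0876],[-0.002,-0.011,0.098,0,0,48.4,0.0876],[-0.002,-0.011,0.098,0,0,48.4,0.0876],[-0.002,-0.011,0.098,0,0,48.4,0.0876]]])

```text
t: 21.4
eef_pos: [0.4738, -0.4288, 0.2493]
ee_rot: [3.138, -0.004, -3.058]
force: [0.4, 0.4, -0.1]
width: 0.0877
```

```bash
python3 s.py; python3 - <<'E'
from h import *
save('wrist','w11.png')
print(to([.4738,-.4286,.036],.08-np.pi))
s=arm.get_state()
for p in((-.164,0),(-.12,0),(-.061,0)):
  c,q=np.cos(.08),np.sin(.08); print(p,proj('wrist',[.5934+c*p[0],-.419+q*p[0],.045],s).round(0))
E
```

```text
21.4 [ 0.47375395 -0.42876395  0.24928849] [ 3.13789587 -0.00393637 -3.05791466] 0.08774566305000854 [ 0.42167928  0.36670173 -0.08509202]
[-0.19248606 -0.54589319]
(array([-0.0006, -0.0004,  0.2138]), array([ 0.19, -0.18,  0.2 ]))
(-0.164, 0) [260. 133.]
(-0.12, 0) [260. 172.]
(-0.061, 0) [260. 219.]
```

View pics/w11.png

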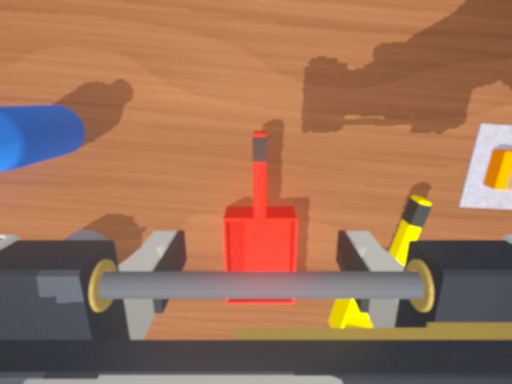

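```bash
python3 - <<'E'
from h import *
s=arm.get_state()
for p in((260,131),(260,207),(260,217),(225,207),(296,207)): print(p,ray('wrist',p,.045,s).round(4))
im=cv2.imread('pics/w11.png'); cv2.imwrite('pics/z16.png',cv2.resize(im[120:310,200:320],None,fx=3,fy=3))
E
```

```text
(260, 131) [ 0.4274 -0.4327  0.045 ]
(260, 207) [ 0.5167 -0.4253  0.045 ]
(260, 217) [ 0.5295 -0.4242  0.045 ]
(225, 207) [ 0.5202 -0.467   0.045 ]
(296, 207) [ 0.5131 -0.3823  0.045 ]
```

View pics/z16.png

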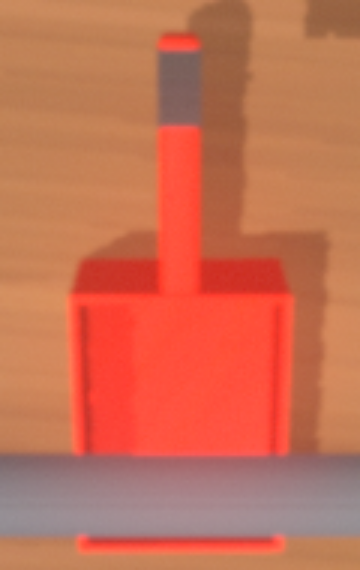

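Request:
jog_arm(motion=[[[0,0,0.05,0,0,0,0.0876],[0,0,0.1,0,0,0,0.0876],[0,0,0.15,0,0,0,0.0876],[0,0,0.19,0,0,0,0.0876],[0,0,0.205,0,0,0,0.0876],[0,0,0.21,0,0,0,0.0876],[0,0,0.213,0,0,0,0.0876],[0,0,0.213,0,0,0,0.0876]]])

```text
t: 22.25
eef_pos: [0.4744, -0.4289, 0.0386]
ee_rot: [3.14, -0.001, -3.057]
force: [0.6, 0.2, 0.7]
width: 0.0873
```

Request:
jog_arm(motion=[[[0,0,0.001,0,0,0,0.005],[0,0,0.001,0,0,0,0.005],[0,0,0.001,0,0,0,0.005],[0,0,0.001,0,0,0,0.005],[0,0,0.001,0,0,0,0.005],[0,0,0.001,0,0,0,0.005],[0,0,0.001,0,0,0,0.005],[0,0,0.001,0,0,0,0.005]]], newtons=60)

```text
t: 23.05
eef_pos: [0.4743, -0.4289, 0.0375]
ee_rot: [3.14, -0.001, -3.057]
force: [-0.6, 0.3, -0.1]
width: 0.029
```

```bash
python3 s.py; python3 - <<'E'
from h import *
save('wrist','w12.png')
E
```

```text
23.05 [ 0.47432545 -0.42889581  0.03750813] [ 3.13995258e+00 -9.66658196e-04 -3.05738625e+00] 0.029002015798560942 [-0.64753758  0.3416364  -0.09129119]
[-0.19192782 -0.54607308]
```

View pics/w12.png

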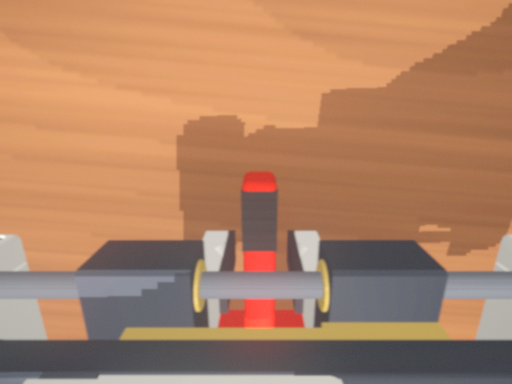

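Request:
jog_arm(motion=[[[0,0,0,0,0,0,0.005],[0,0,0,0,0,0,0.005],[0,0,0,0,0,0,0.005],[0,0,0,0,0,0,0.005]]])

```text
t: 23.5
eef_pos: [0.4743, -0.4289, 0.0375]
ee_rot: [3.14, -0.001, -3.057]
force: [-0.6, 0.2, 0.3]
width: 0.0159
```

Request:
jog_arm(motion=[[[0,0,-0.02,0,0,0,0.005],[0,0,-0.04,0,0,0,0.005],[0,0,-0.06,0,0,0,0.005],[0,0,-0.06,0,0,0,0.005],[0,0,-0.06,0,0,0,0.005]]])

```text
t: 24.0
eef_pos: [0.4743, -0.4287, 0.0974]
ee_rot: [3.14, -0.001, -3.058]
force: [-0.4, 0.2, -1.3]
width: 0.0157
```

```bash
python3 s.py; python3 - <<'E'
from h import *
save('wrist','w13.png');save('side','s9.png')
im=cv2.imread('pics/s9.png'); cv2.imwrite('pics/z17.png',cv2.resize(im[200:384,270:470],None,fx=3.8,fy=3.2))
E
```

```text
24.0 [ 0.4742525  -0.42874503  0.09736292] [ 3.13974120e+00 -5.74354373e-04 -3.05763771e+00] 0.015658666427754823 [-0.39308957  0.20069192 -1.33284505]
[-0.1919877  -0.54591665]
```

View pics/z17.png

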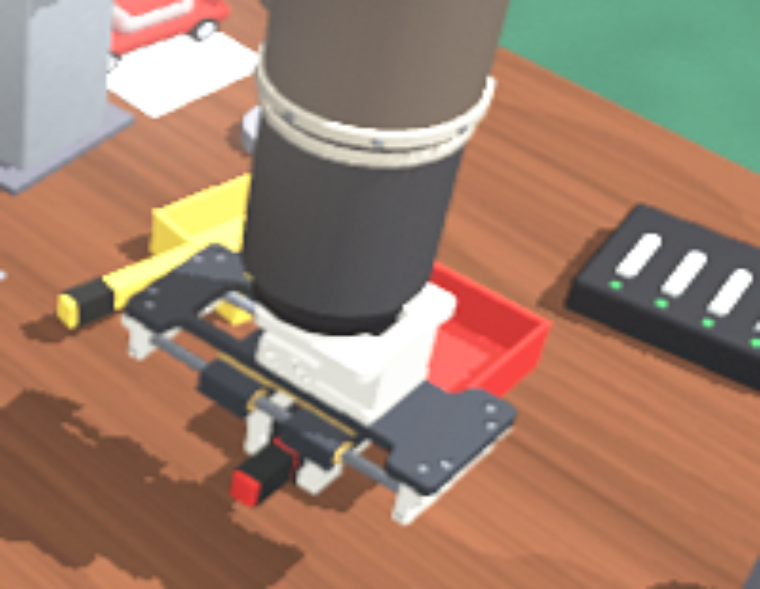

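View pics/w13.png

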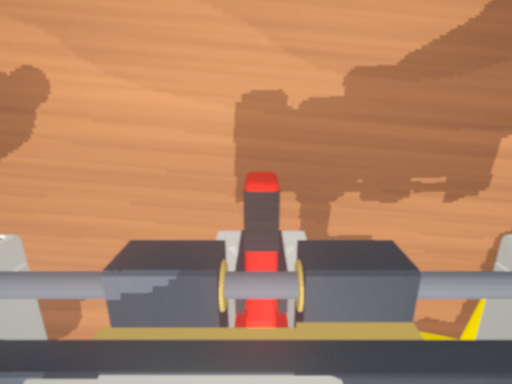

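Request:
jog_arm(motion=[[[0,0,-0.03,0,0,0,0.005],[0,0,-0.07,0,0,0,0.005],[0,0,-0.11,0,0,0,0.005],[0,0,-0.15,0,0,0,0.005],[0,0,-0.19,0,0,0,0.005],[0,0,-0.23,0,0,0,0.005],[0,0,-0.26,0,0,0,0.005],[0,0,-0.26,0,0,0,0.005]]])

```text
t: 24.9
eef_pos: [0.4754, -0.4303, 0.3605]
ee_rot: [-3.14, 0.002, -3.057]
force: [0.0, -0.3, -1.8]
width: 0.0156
```

```bash
python3 s.py; python3 - <<'E'
from h import *
print(U(-.118,.245),to([*U(-.118,.245),.36],YU-np.pi))
E
```

```text
24.9 [ 0.47541969 -0.430256    0.36045415] [-3.14018205e+00  2.28325613e-03 -3.05746018e+00] 0.015553813742315698 [ 0.00541254 -0.2713629  -1.8210834 ]
[-0.190953   -0.54752126]
[0.48082609 0.36559754] (array([-7.230e-02,  7.926e-01, -5.000e-04]), array([-0.08,  0.13, -0.05]))
```

Request:
jog_arm(motion=[[[-0.002,0.03,0,0,0,0,0.005],[-0.005,0.07,0,0,0,0,0.005],[-0.01,0.11,0,0,0,0,0.005],[-0.014,0.15,0,0,0,0,0.005],[-0.018,0.19,0,0,0,0,0.005],[-0.022,0.23,0,0,0,0,0.005],[-0.025,0.27,0,0,0,0,0.005],[-0.029,0.31,0,0,0,0,0.005]]])

```text
t: 25.7
eef_pos: [0.4774, -0.1172, 0.3583]
ee_rot: [-3.141, -0.0, -3.058]
force: [0.9, 0.3, -0.8]
width: 0.0155
```

Request:
jog_arm(motion=[[[-0.004,0.04,0,0,0,0,0.005],[-0.008,0.08,0,0,0,0,0.005],[-0.012,0.12,0,0,0,0,0.005],[-0.016,0.16,0,0,0,0,0.005],[-0.02,0.2,0,0,0,0,0.005],[-0.024,0.24,0,0,0,0,0.005],[-0.028,0.28,0,0,0,0,0.005],[-0.032,0.32,0,0,0,0,0.005]]])

```text
t: 26.5
eef_pos: [0.4817, 0.2059, 0.3562]
ee_rot: [-3.14, -0.002, -3.058]
force: [1.1, -0.9, -1.2]
width: 0.015
```

```bash
python3 s.py; python3 - <<'E'
from h import *
print(U(-.118,.245),to([*U(-.118,.245),.36],YU-np.pi))
E
```

```text
26.5 [0.48173734 0.2058851  0.35621342] [-3.13958180e+00 -2.46974256e-03 -3.05751833e+00] 0.01498718329864595 [ 1.11226515 -0.8959466  -1.21794068]
[-0.13065126  0.08578681]
[0.48082609 0.36559754] (array([-0.0125,  0.1592, -0.0041]), array([-0.12, -0.14, -0.05]))
```

Request:
jog_arm(motion=[[[-0.004,0.04,-0.003,0,0,0,0.005],[-0.008,0.08,-0.003,0,0,0,0.005],[-0.012,0.12,-0.003,0,0,0,0.005],[-0.0125,0.15,-0.003,0,0,0,0.005],[-0.0125,0.159,-0.003,0,0,0,0.005],[-0.0125,0.159,-0.003,0,0,0,0.005],[-0.0125,0.159,-0.003,0,0,0,0.005]]])

```text
t: 27.2
eef_pos: [0.4806, 0.3647, 0.3579]
ee_rot: [-3.138, -0.004, -3.057]
force: [0.8, -1.1, -0.8]
width: 0.0158
```

```bash
python3 s.py; python3 - <<'E'
from h import *
print(to([*U(-.118,.245),.059],YU-np.pi))
save('top','t4.png');save('side','s10.png')
im=cv2.imread('pics/s10.png'); cv2.imwrite('pics/z18.png',cv2.resize(im[90:230,100:320],None,fx=3.5,fy=3.5))
im=cv2.imread('pics/t4.png'); cv2.imwrite('pics/z19.png',cv2.resize(im[130:260,110:310],None,fx=4,fy=4))
E
```

```text
27.2 [0.48063827 0.3646688  0.3578556 ] [-3.13824259 -0.0037794  -3.05746709] 0.015764606579623638 [ 0.80176123 -1.06608357 -0.79189251]
[-0.11826599  0.24409056]
(array([-0.0014,  0.0019,  0.2988]), array([-0.19, -0.22, -0.05]))
```

View pics/z18.png

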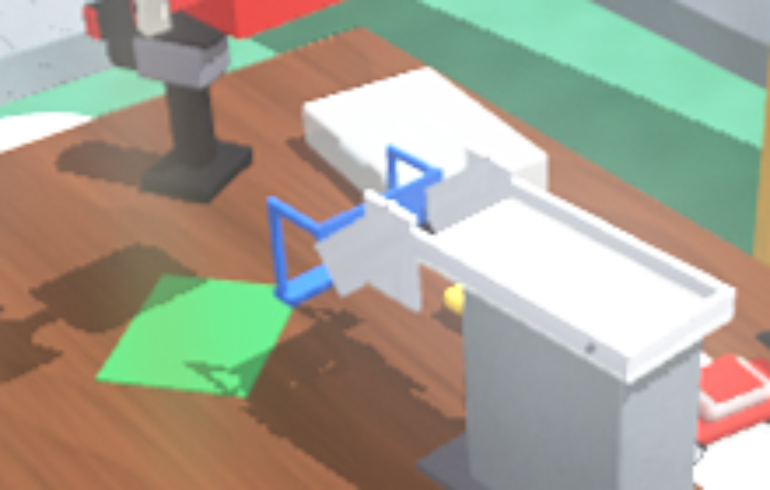

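View pics/z19.png

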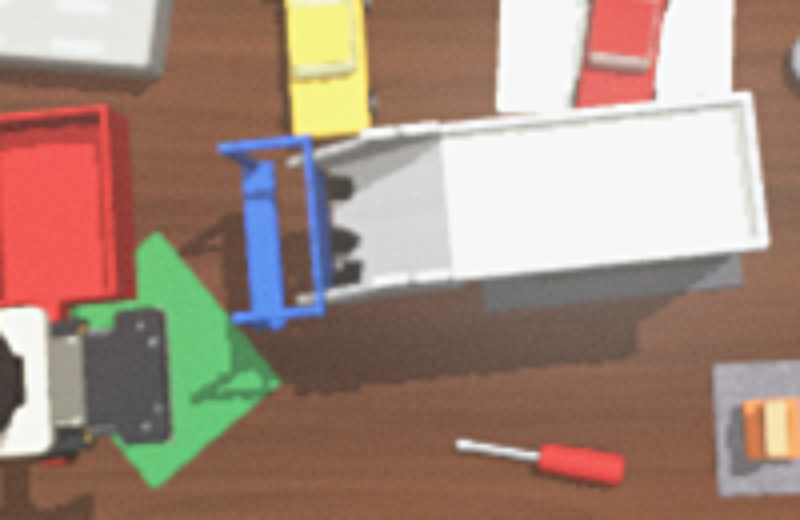

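```bash
python3 - <<'E'
from h import *
T=lambda u,v,z:ray('top',(110+(u+.5)/4-.5,130+(v+.5)/4-.5),z)
for p in((288,135),(345,136),(368,132)):
  for z in (0.01,.05): print(p,z,T(*p,z).round(4),Ui(T(*p,z)).round(4))
# bar ends, chute end corners
print('bar ends',Ui(T(262,325,.093)).round(4),Ui(T(258,162,.093)).round(4),Ui(T(247,250,.09)),Ui(T(282,250,.09)))
print('frame',Ui(T(322,312,.17)).round(4),Ui(T(308,140,.17)).round(4),Ui(T(235,322,.17)),Ui(T(222,150,.17)))
print('lip wall', Ui(T(300,298,.165)).round(4),Ui(T(293,162,.165)).round(4))
print('chips',[Ui(T(*p,.14)).round(3) for p in((342,187),(345,240),(348,270))])
E
```

```text
(288, 135) 0.01 [0.7084 0.296  0.01  ] [0.1029 0.1564]
(288, 135) 0.05 [0.7011 0.287  0.05  ] [0.0948 0.148 ]
(345, 136) 0.01 [0.7068 0.2466 0.01  ] [0.0971 0.1072]
(345, 136) 0.05 [0.6995 0.2391 0.05  ] [0.0891 0.1003]
(368, 132) 0.01 [0.71   0.2267 0.01  ] [0.0986 0.0871]
(368, 132) 0.05 [0.7026 0.2198 0.05  ] [0.0906 0.0809]
bar ends [-0.0653  0.1706] [0.0664 0.1649] [-0.00372223  0.17929269] [-0.0064836   0.15107808]
frame [-0.0663  0.1069] [0.0652 0.1081] [-0.067445    0.17274132] [0.06402598 0.17408029]
lip wall [-0.0537  0.1237] [0.0503 0.1217]
chips [array([0.032, 0.09 ]), array([-0.01 ,  0.091]), array([-0.033,  0.09 ])]
```

Request:
jog_arm(motion=[[[-0.001,0.002,0.04,0,0,0,0.005],[-0.001,0.002,0.08,0,0,0,0.005],[-0.001,0.002,0.12,0,0,0,0.005],[-0.001,0.002,0.16,0,0,0,0.005],[-0.001,0.002,0.2,0,0,0,0.005],[-0.001,0.002,0.24,0,0,0,0.005],[-0.001,0.002,0.25,0,0,0,0.005],[-0.001,0.002,0.25,0,0,0,0.005]]])

```text
t: 28.1
eef_pos: [0.4811, 0.3644, 0.1081]
ee_rot: [-3.137, -0.004, -3.059]
force: [-0.2, -0.2, -0.9]
width: 0.0157
```

```bash
python3 s.py; python3 - <<'E'
from h import *
print(to([*U(-.118,.245),.057],YU-np.pi))
save('top','t5.png')
im=cv2.imread('pics/t5.png'); cv2.imwrite('pics/z20.png',cv2.resize(im[130:260,90:250],None,fx=5,fy=4.5))
E
```

```text
28.1 [0.4810637  0.36442363 0.10812922] [-3.13724191 -0.00418926 -3.05916458] 0.015745228879550724 [-0.21499873 -0.22888263 -0.92566236]
[-0.11786291  0.24381015]
(array([-0.0001,  0.0014,  0.0511]), array([-0.25, -0.24, -0.15]))
```

View pics/z20.png

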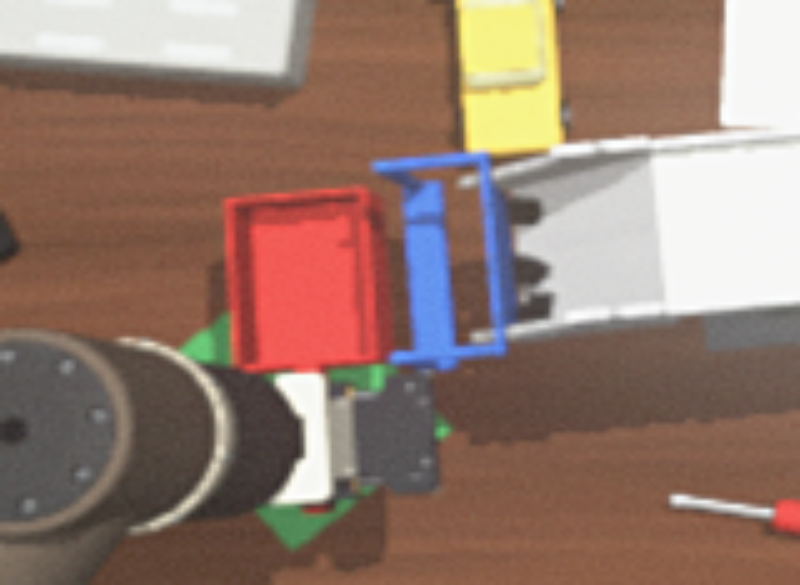

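```bash
python3 - <<'E'
from h import *
T=lambda u,v,z:Ui(ray('top',(90+(u+.5)/5-.5,130+(v+.5)/4.5-.5),z)).round(4)
for p in((225,200),(236,371),(366,188),(378,362)): print(p,T(*p,.1156))
E
```

```text
(225, 200) [0.0621 0.2866]
(236, 371) [-0.0593  0.2862]
(366, 188) [0.0617 0.1961]
(378, 362) [-0.0616  0.1963]
```

Request:
jog_arm(motion=[[[0,0.001,0.02,-0.2,-0.2,0,0.005],[0,0.001,0.04,-0.2,-0.2,0,0.005],[0,0.001,0.049,-0.2,-0.2,0,0.005],[0,0.001,0.051,-0.2,-0.2,0,0.005],[0,0.001,0.051,-0.2,-0.2,0,0.005],[0,0.001,0.051,-0.2,-0.2,0,0.005]]])

```text
t: 28.75
eef_pos: [0.4824, 0.3672, 0.0604]
ee_rot: [3.139, 0.003, -3.058]
force: [0.3, 0.5, -0.8]
width: 0.0156
```

```bash
python3 s.py; python3 - <<'E'
from h import *
print(to([*U(-.118,.1215),.058],YU-np.pi))
E
```

```text
28.75 [0.48235165 0.36716355 0.06037143] [ 3.13881289  0.00319141 -3.05832896] 0.01563892545139085 [ 0.28299744  0.46334152 -0.81286925]
[-0.11634699  0.24643084]
(array([ 0.0014, -0.1249,  0.002 ]), array([ 0.16,  0.18, -0.1 ]))
```

Request:
jog_arm(motion=[[[0.001,-0.015,0.002,0.1,0.1,0,0.005],[0.001,-0.035,0.002,0.1,0.1,0,0.005],[0.001,-0.055,0.002,0.1,0.1,0,0.005],[0.001,-0.075,0.002,0.1,0.1,0,0.005],[0.001,-0.095,0.002,0.1,0.1,0,0.005],[0.001,-0.115,0.002,0.1,0.1,0,0.005],[0.001,-0.125,0.002,0.1,0.1,0,0.005],[0.001,-0.125,0.002,0.1,0.1,0,0.005]]])

```text
t: 29.55
eef_pos: [0.4918, 0.2408, 0.0581]
ee_rot: [3.141, 0.001, -3.06]
force: [0.8, -0.2, -1.1]
width: 0.0157
```

```bash
python3 s.py; python3 - <<'E'
from h import *
print(to([*U(-.118,.1215),.085],YU-np.pi))
save('top','t6.png');save('side','s11.png')
im=cv2.imread('pics/t6.png'); cv2.imwrite('pics/z21.png',cv2.resize(im[130:260,110:250],None,fx=5,fy=4.5))
im=cv2.imread('pics/s11.png'); cv2.imwrite('pics/z22.png',cv2.resize(im[110:230,120:280],None,fx=5,fy=5))
E
```

```text
29.55 [0.49183296 0.2408253  0.05808904] [ 3.14068302e+00  1.19838775e-03 -3.06018363e+00] 0.015671573779396628 [ 0.84545448 -0.18592513 -1.07737867]
[-0.11762574  0.11974377]
(array([ 0.0003,  0.0018, -0.0269]), array([ 0.05,  0.07, -0.21]))
```

View pics/z21.png

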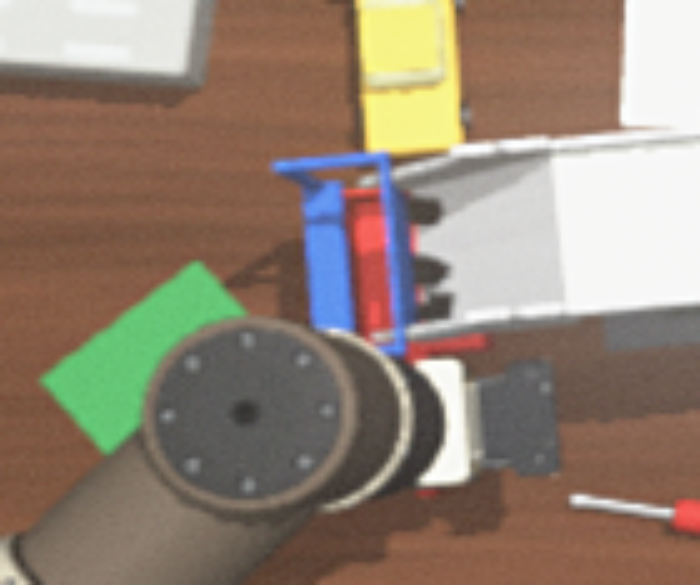

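View pics/z22.png

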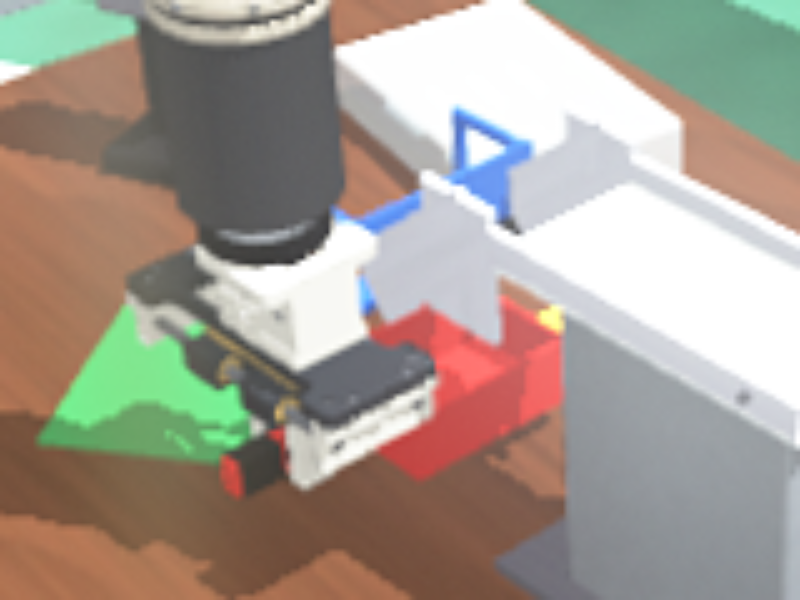

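Request:
jog_arm(motion=[[[0,0.002,-0.01,0,0,-0.2,0.005],[0,0.002,-0.018,0,0,-0.2,0.005],[0,0.002,-0.024,0,0,-0.2,0.005],[0,0.002,-0.03,0,0,-0.2,0.005],[0,0.002,-0.036,0,0,-0.2,0.005],[0,0.002,-0.036,0,0,-0.2,0.005],[0,0.002,-0.036,0,0,-0.2,0.005]]])

```text
t: 30.35
eef_pos: [0.4919, 0.2445, 0.0943]
ee_rot: [3.14, 0.002, -3.055]
force: [-0.3, -0.6, -1.4]
width: 0.0155
```

```bash
python3 s.py; python3 - <<'E'
from h import *
print(to([*U(-.118,.1215),.1135],YU-np.pi))
save('top','t7.png');save('side','s12.png')
im=cv2.imread('pics/t7.png'); cv2.imwrite('pics/z23.png',cv2.resize(im[130:260,110:250],None,fx=5,fy=4.5))
im=cv2.imread('pics/s12.png'); cv2.imwrite('pics/z24.png',cv2.resize(im[110:230,120:280],None,fx=5,fy=5))
E
```

```text
30.35 [0.49188174 0.24454201 0.09427622] [ 3.13997265e+00  2.12604103e-03 -3.05536837e+00] 0.015455945784075784 [-0.26991103 -0.63263439 -1.41278957]
[-0.1172616   0.12344292]
(array([ 0.0007, -0.0019, -0.0192]), array([0.09, 0.12, 0.07]))
```

View pics/z23.png

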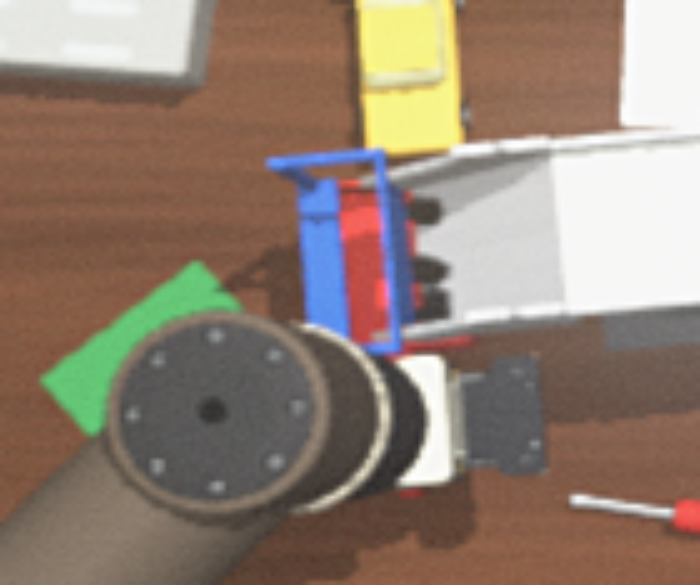

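View pics/z24.png

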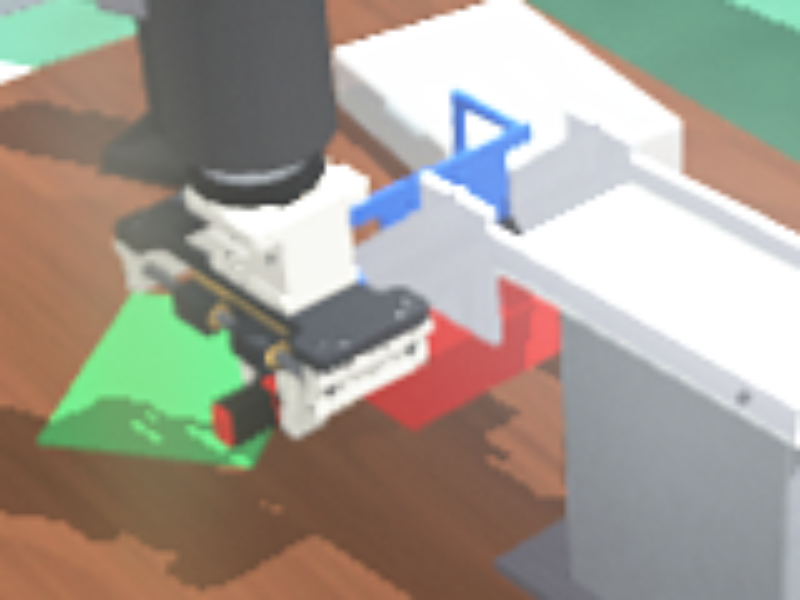

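Request:
jog_arm(motion=[[[0,-0.001,-0.006,0,0,0,0.005],[0,-0.002,-0.012,0,0,0,0.005],[0,-0.002,-0.017,0,0,0,0.005],[0,-0.002,-0.0195,0,0,0,0.005],[0,-0.002,-0.0195,0,0,0,0.005],[0,-0.002,-0.0195,0,0,0,0.005],[0,-0.002,-0.0195,0,0,0,0.005],[0,-0.002,-0.0195,0,0,0,0.005]]])

```text
t: 31.25
eef_pos: [0.4918, 0.2423, 0.1132]
ee_rot: [3.141, 0.001, -3.055]
force: [0.2, 0.3, -1.4]
width: 0.0155
```

```bash
python3 s.py; python3 - <<'E'
from h import *
save('top','t8.png');save('side','s13.png')
im=cv2.imread('pics/t8.png'); cv2.imwrite('pics/z25.png',cv2.resize(im[150:220,160:250],None,fx=8,fy=8,interpolation=cv2.INTER_CUBIC))
im=cv2.imread('pics/s13.png'); cv2.imwrite('pics/z26.png',cv2.resize(im[110:230,120:280],None,fx=5,fy=5))
E
```

```text
31.25 [0.49182275 0.2422943  0.11321662] [ 3.14063533e+00  1.32196998e-03 -3.05546288e+00] 0.015508596447514403 [ 0.1766598   0.29283762 -1.39046934]
[-0.11751119  0.12120833]
```

View pics/z25.png

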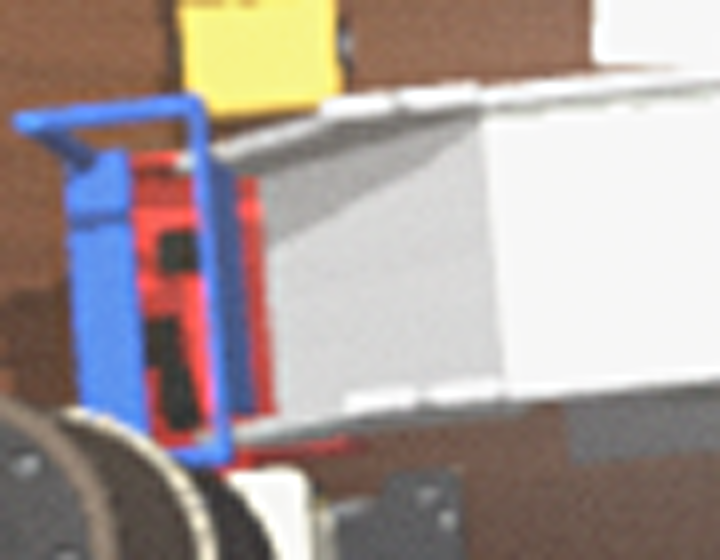

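View pics/z26.png

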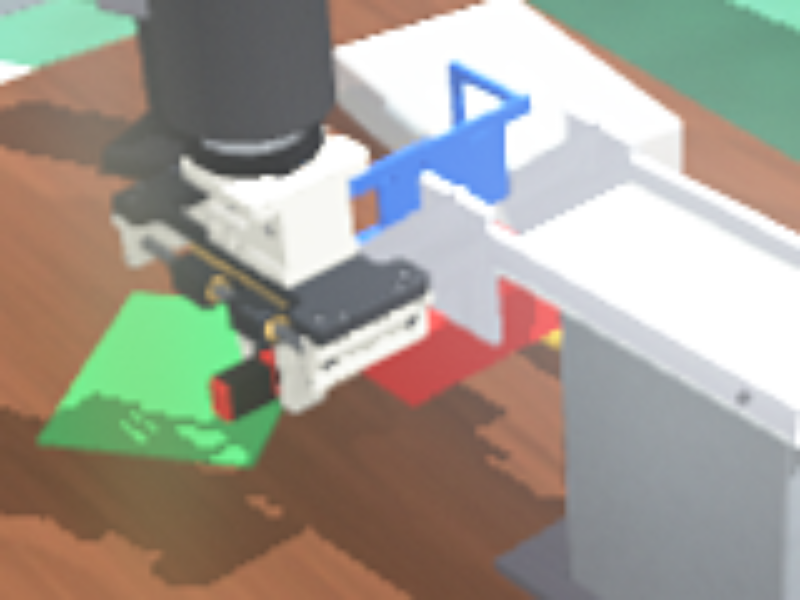

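All three chips are in the bowl, chute empty. Lower gently.

Request:
jog_arm(motion=[[[0,0,0.007,0,0,0,0.005],[0,0,0.014,0,0,0,0.005],[0,0,0.021,0,0,0,0.005],[0,0,0.028,0,0,0,0.005],[0,0,0.036,0,0,0,0.005],[0,0,0.044,0,0,0,0.005],[0,0,0.052,0,0,0,0.005],[0,0,0.055,0,0,0,0.005]]])

```text
t: 32.15
eef_pos: [0.4915, 0.242, 0.0571]
ee_rot: [3.142, 0.0, -3.056]
force: [-0.1, 0.0, -1.7]
width: 0.0155
```

Request:
jog_arm(motion=[[[0,0.008,0,0,0,0,0.005],[0,0.022,0,0,0,0,0.005],[0,0.04,0,0,0,0,0.005],[0,0.06,0,0,0,0,0.005],[0,0.08,0,0,0,0,0.005],[0,0.1,0,0,0,0,0.005],[0,0.115,0,0,0,0,0.005],[0,0.122,0,0,0,0,0.005]]])

```text
t: 32.95
eef_pos: [0.4808, 0.3656, 0.057]
ee_rot: [3.141, 0.001, -3.054]
force: [-0.3, -0.6, -2.0]
width: 0.0159
```

```bash
python3 s.py; python3 - <<'E'
from h import *
save('top','t9.png');save('side','s14.png')
im=cv2.imread('pics/t9.png'); cv2.imwrite('pics/z27.png',cv2.resize(im[130:260,90:250],None,fx=5,fy=4.5))
im=cv2.imread('pics/s14.png'); cv2.imwrite('pics/z28.png',cv2.resize(im[110:230,120:280],None,fx=5,fy=5))
E
```

```text
32.95 [0.48082358 0.36564024 0.05703921] [ 3.14130854e+00  5.01093296e-04 -3.05410773e+00] 0.015906218884652757 [-0.33737445 -0.61397765 -1.97739852]
[-0.11799887  0.24504276]
```

View pics/z27.png

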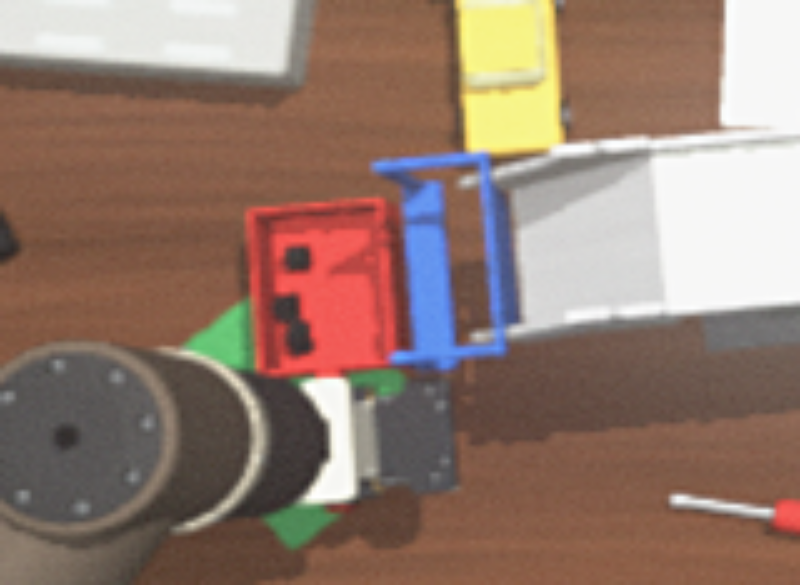

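View pics/z28.png

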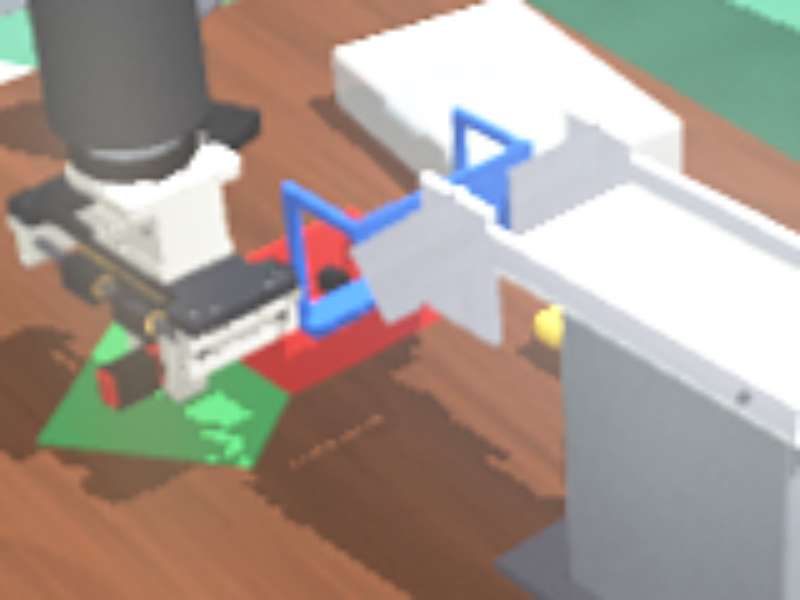

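Gate shut, three chips in dish (top zoom (297,258),(286,308),(297,338)). Now raise, turn to match the mat, and place.

Request:
jog_arm(motion=[[[0,0.005,-0.015,0,0,0,0.005],[0,0.01,-0.04,0,0,0,0.005],[0,0.01,-0.07,0,0,0,0.005],[0,0.01,-0.1,0,0,0,0.005],[0,0.01,-0.13,0,0,0,0.005],[0,0.01,-0.15,0,0,0,0.005],[0,0.01,-0.16,0,0,0,0.005],[0,0.01,-0.16,0,0,0,0.005]]])

```text
t: 33.85
eef_pos: [0.4803, 0.3744, 0.2181]
ee_rot: [3.14, 0.001, -3.055]
force: [-0.3, -0.1, -3.1]
width: 0.0158
```

```bash
python3 s.py; python3 - <<'E'
from h import *
print(to([.426,.334,.21],.707-np.pi))
E
```

```text
33.85 [0.48029736 0.3743544  0.2180867 ] [ 3.13990605e+00  1.49618216e-03 -3.05506679e+00] 0.0158300234943741 [-0.2794575  -0.13484249 -3.11582031]
[-0.11778338  0.25377013]
(array([ 0.0576, -0.0355,  0.0079]), array([  0.07,   0.11, -35.55]))
```

Request:
jog_arm(motion=[[[0.008,-0.005,0,0,0,-4,0.005],[0.018,-0.011,0,0,0,-10,0.005],[0.028,-0.017,0,0,0,-16,0.005],[0.038,-0.023,0,0,0,-22,0.005],[0.048,-0.029,0,0,0,-28,0.005],[0.054,-0.033,0.004,0,0,-33,0.005],[0.0576,-0.0355,0.008,0,0,-35.5,0.005],[0.0576,-0.0355,0.008,0,0,-35.5,0.005]]])

```text
t: 34.65
eef_pos: [0.4249, 0.3326, 0.2079]
ee_rot: [-3.142, -0.001, -2.435]
force: [0.6, -0.2, -1.2]
width: 0.0157
```

Request:
jog_arm(motion=[[[0,0,0.02,0,0,0,0.005],[0,0,0.045,0,0,0,0.005],[0,0,0.07,0,0,0,0.005],[0,0,0.09,0,0,0,0.005],[0,0,0.1,0,0,0,0.005],[0,0,0.1,0,0,0,0.005]]])

```text
t: 35.25
eef_pos: [0.4243, 0.3315, 0.1061]
ee_rot: [-3.141, -0.005, -2.437]
force: [-1.0, -0.1, -0.9]
width: 0.0157
```

```bash
python3 s.py; python3 - <<'E'
from h import *
print(to([.426,.334,.041],.707-np.pi))
save('top','t10.png')
im=cv2.imread('pics/t10.png'); cv2.imwrite('pics/z29.png',cv2.resize(im[150:280,90:250],None,fx=5,fy=4.5))
E
```

```text
35.25 [0.4243059  0.33152286 0.10612751] [-3.14053737 -0.00503804 -2.43653996] 0.01568189386792086 [-1.04710287 -0.07815231 -0.87612821]
[-0.17720899  0.21584677]
(array([-0.0032,  0.0009,  0.0651]), array([-0.06, -0.29, -0.11]))
```

View pics/z29.png

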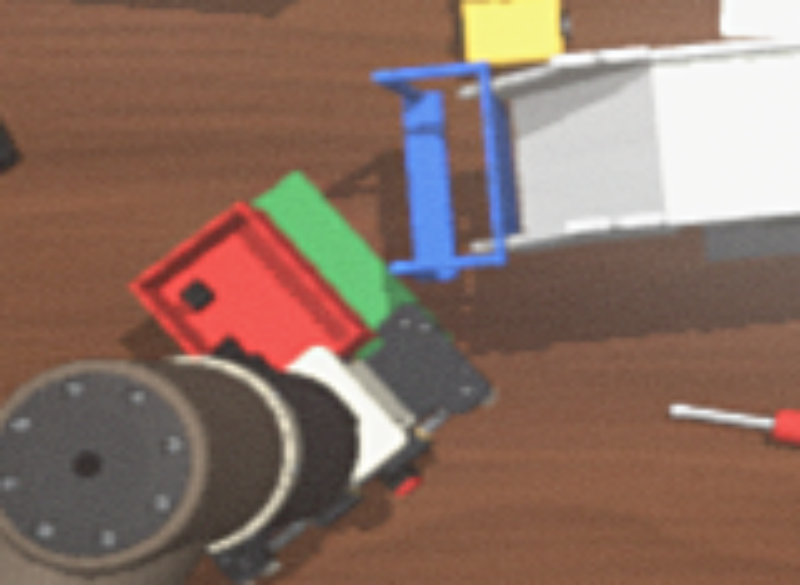

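```bash
python3 - <<'E'
from h import *
T=lambda u,v,z:ray('top',(90+(u+.5)/5-.5,150+(v+.5)/4.5-.5),z)[:2]
a,b,c=[T(*p,.1136) for p in((130,287),(243,203),(378,333))]
print(a,b,c,np.linalg.norm(a-b),np.linalg.norm(b-c),'centre',(a+c)/2, 'yaw',np.arctan2(*(b-c)[::-1]))
E
```

```text
[0.53252114 0.47967404] [0.59074608 0.40950095] [0.49885172 0.32155917] 0.0911833578426948 0.1271940616225963 centre [0.51568643 0.40061661] yaw 0.7634229419093655
```

Request:
jog_arm(motion=[[[-0.003,0.001,0.02,0,-0.3,0,0.005],[-0.003,0.001,0.038,0,-0.3,0,0.005],[-0.003,0.001,0.05,0,-0.3,0,0.005],[-0.003,0.001,0.057,0,-0.3,0,0.005],[-0.003,0.001,0.061,0,-0.3,0,0.005],[-0.003,0.001,0.061,0,-0.3,0,0.005],[-0.003,0.001,0.061,0,-0.3,0,0.005]]])

```text
t: 36.0
eef_pos: [0.4266, 0.3352, 0.047]
ee_rot: [-3.141, 0.003, -2.436]
force: [0.3, -0.2, -2.6]
width: 0.016
```

```bash
python3 s.py; python3 - <<'E'
from h import *
print(to([.426,.334,.039],.707-np.pi))
E
```

```text
36.0 [0.42664793 0.33515625 0.04701677] [-3.14105029  0.00321477 -2.43584233] 0.015984606580850467 [ 0.3496516  -0.15805551 -2.62159797]
[-0.17456695  0.2192682 ]
(array([ 0.0013, -0.0005,  0.008 ]), array([-0.03,  0.18, -0.07]))
```

Request:
jog_arm(motion=[[[0.001,0,0.003,0,0.2,0,0.005],[0.001,0,0.006,0,0.2,0,0.005],[0.001,0,0.008,0,0.2,0,0.005],[0.001,0,0.008,0,0.2,0,0.005],[0.001,0,0.008,0,0.2,0,0.005]]])

```text
t: 36.5
eef_pos: [0.426, 0.3346, 0.0393]
ee_rot: [-3.141, -0.0, -2.436]
force: [-1.1, -1.0, 2.4]
width: 0.0154
```

Request:
jog_arm(motion=[[[0,0,0,0,0,0,0.03],[0,0,0,0,0,0,0.05],[0,0,0,0,0,0,0.07],[0,0,0,0,0,0,0.07],[0,0,0,0,0,0,0.07],[0,0,0,0,0,0,0.07],[0,0,0,0,0,0,0.07]]])

```text
t: 37.2
eef_pos: [0.426, 0.3346, 0.0393]
ee_rot: [-3.141, -0.0, -2.436]
force: [0.7, 0.9, 0.6]
width: 0.0658
```

Request:
jog_arm(motion=[[[0,0,-0.01,0,0,0,0.07],[0,0,-0.04,0,0,0,0.07],[0,0,-0.08,0,0,0,0.07],[0,0,-0.12,0,0,0,0.07],[0,0,-0.16,0,0,0,0.07],[0,0,-0.2,0,0,0,0.07],[0,0,-0.24,0,0,0,0.07],[0,0,-0.26,0,0,0,0.07]]])

```text
t: 38.0
eef_pos: [0.4266, 0.3351, 0.3043]
ee_rot: [3.141, 0.006, -2.435]
force: [-0.4, 0.2, -0.5]
width: 0.0701
```

Request:
jog_arm(motion=[[[0.05,0.05,0,0,0,0,0.07],[0.05,0.1,0,0,0,0,0.07],[0.05,0.15,0,0,0,0,0.07],[0.05,0.2,0,0,0,0,0.07],[0.05,0.2,0,0,0,0,0.07],[0.05,0.2,0,0,0,0,0.07]]])

```text
t: 38.6
eef_pos: [0.2572, 0.456, 0.3045]
ee_rot: [3.141, 0.006, -2.432]
force: [0.2, 0.1, 0.5]
width: 0.07
```

```bash
python3 s.py; python3 - <<'E'
from h import *
save('top','t11.png'); save('side','s15.png')
im=cv2.imread('pics/t11.png'); cv2.imwrite('pics/z30.png',cv2.resize(im[140:260,90:250],None,fx=5,fy=5))
E
```

```text
38.6 [0.2571941  0.45600829 0.30448327] [ 3.14119383  0.00590542 -2.43230279] 0.06997918538242198 [0.24984073 0.0770506  0.53744621]
[-0.33314894  0.35407017]
```

View pics/z30.png

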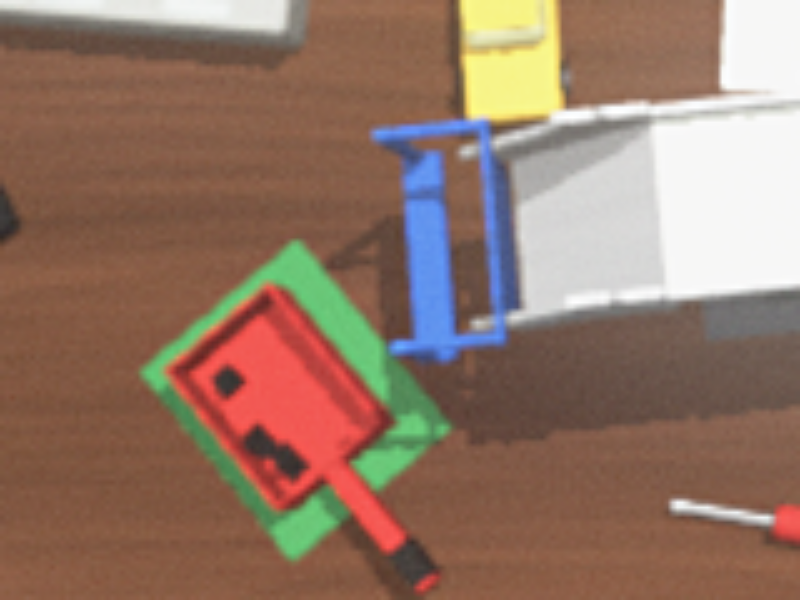

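View pics/t11.png

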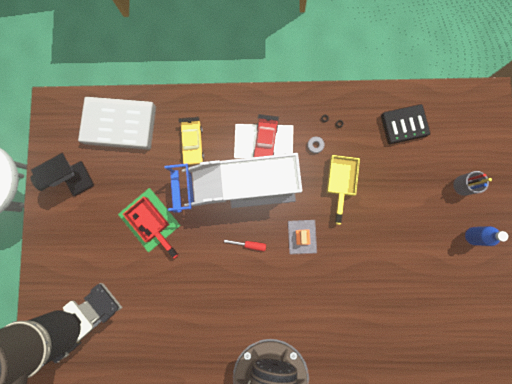

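View pics/s15.png

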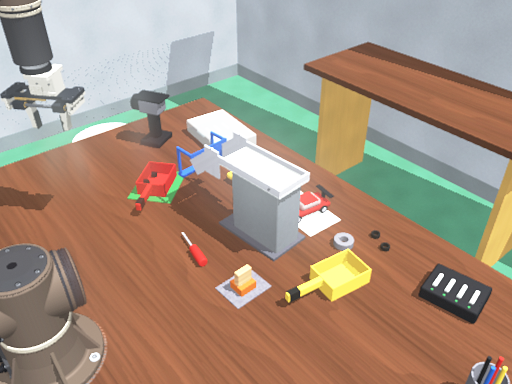

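```bash
python3 - <<'E'
from h import *
T=lambda u,v,z,o=(90,140):ray('top',(o[0]+(u+.5)/5-.5,o[1]+(v+.5)/5-.5),z)[:2]
P=[T(*p,.047) for p in((165,372),(272,284),(395,420),(285,512))]; print('dish',np.mean(P,0))
G=[T(*p,.002) for p in((297,240),(141,374),(293,561),(450,428))]; print('mat',np.mean(G,0))
im=cv2.imread('pics/t11.png'); cv2.imwrite('pics/z31.png',cv2.resize(im[205:270,270:335],None,fx=8,fy=8))
E
```

```text
dish [0.51699696 0.4054077 ]
mat [0.51650917 0.40853904]
```

View pics/z31.png

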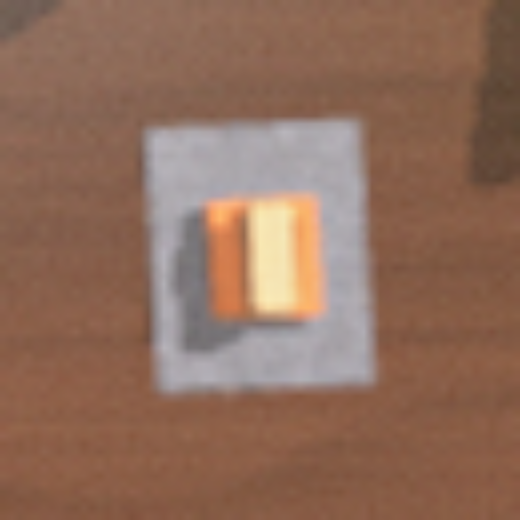

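The dish is 3 mm from the mat's centre, the scraper stands on its mat, the board and chute are empty, and the gate is shut.

```bash
python3 -c "
from station import arm
print(arm.job_done())"
```

```text
the job is handed in; nothing more can be done
None
```

The job is done and handed in after about 39 s of the 200 s allowed. The car on the white mat was red, so I used the red dish. I found three off-cuts on the board, swept all three into the chute with the gate down, and stood the scraper back on its grey mat. I then raised the dish under the gate bar, let the off-cuts slide in, lowered it so the gate shut, and set the dish on the green mat.

**Last checks:**
- **Off-cuts:** the top picture shows all three in the dish, and the board and chute are empty.
- **Gate:** it is shut.
- **Dish:** it lies flat, its centre about 3 mm from the mat's centre and in line with the mat.
- **Scraper:** it stands near the middle of its mat.
- **Left alone:** the yellow dish, screwdriver and ring show no sign of having moved, and the arm is clear of everything.

**One fault on the way:** on the first try to lower the scraper, its foot touched the board's near rim with about 12 N and the block tilted in the grip. I set it down on the board and regripped it before sweeping. No force or joint limit was reached at any reading.

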